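# Lay fresh torso castings on their backs in the curing tray

## Robot

A 6-joint arm with a two-finger parallel gripper is mounted at the origin on the work surface. World frame = base frame: x ahead of the robot, y to its left, z up, the work surface at z = 0. Lengths are in mm, angles in rad, forces in N, time in s.
With the tool pointing down it reaches from about 400 to 925 mm from the base axis. Payload 12.5 kg.
Tool frame: the origin (TCP) lies at the very end of the fingers, on their centre line; the grasp point (between the pads) lies behind it (env.grip_depth is the z of the grasp point in the tool frame, in mm); z points along the fingers, y is the line along which they close (so a half turn about z gives the same grasp; the last joint's range is limited). The gripper opens to 95 mm and grips with 3 to 60 N. Pads are 20 mm wide; open, the fingers measure 119 mm over their backs; the gripper's body (75 mm by 180 mm) begins 59 mm behind the grasp point.
Start: joints at [1.028, 0.491, 1.559, -0, 1.092, -0.106], TCP at [264.388, 566.344, 214.661] pointing down, gripper open.
Joint ranges: [-3.1, 3.1], [-0.84, 2.19], [0.05, 2.79], [-1.13, 4.28], [0.06, 2.93], [-2.69, 2.69]. Speed limits (rad/s): [2.22, 2.22, 2.79, 3.14, 3.14, 3.14].

## Interface

Orientations are given as [roll, pitch, yaw] about the fixed x, y, z axes, in that order (R = Rz(yaw) Ry(pitch) Rx(roll)).
In Python, from cell import env, optics gives the robot as it stands.
- The arm moves only by the tool step_arm, never from a script. Its argument "moves" is a list of rows, each an object of numbers: "tx", "ty", "tz": the shift along the tool's x, y, z in mm; "roll": the turn about the tool's z in rad. In form: [{"tx": .., "ty": .., "tz": .., "roll": ..}, ...]. A call has 1 to 12 rows; each row is the pose to reach, as a shift and turn from the pose commanded when the call began, along the tool's axes at that moment; what a row does not reach only later rows make up. A row lasts 1/12 s, in which the tool goes at most 41.7 mm and 7.16 degrees, less where a joint would pass 70% of its speed; a pose out of reach is approached as far as the arm can. A call with a gripper value outside its range is refused whole. "grip" is the finger opening in mm, from 0 to 95.1, set as the call begins (left out, the last holds). The fingers move at their own pace and stop on an object; the grip force is fixed at half the most. Time passes only in rows, so rows that repeat a pose let the fingers close. It gives the time, the measured TCP pose, the force, the opening and the grip force at its end, in the units of the state.
- env.state(): the state, without advancing time (a new reading comes with each control period).
- optics.read_camera(name): name is "scene" or "top" or "wrist"; returns a dict with "pixels" (480x640x3 uint8, blue, green, red), "mtx" (3x3 intrinsics, pixels), "dist" ([k1, k2, p1, p2, k3] as OpenCV has them; the pictures are not rectified), "view" (4x4, takes a point from world to camera coordinates). Camera axes: x right, y down, z forward; pixel columns grow to the right and rows downward; lengths in mm; the calibration is good to about 2 mm. A picture is of the moment at which its call begins. There is no depth.
- env.job_done(): hands the job in; it is judged then, once.
The state is a dict: "t": time; "joints": joint angles; "qvel": joint speeds; "tau": joint torques, N m; "eef_pos": TCP position; "tcp_rot": TCP orientation; "ft_force": force on the tool from outside, world axes, zero at the start; "moment": the same for the moment, N m; "opening": opening from 0.0 (shut) to 1.0 (fully open); "grip_force": force on a finger pad.
Only numpy, scipy, OpenCV 4.12 (cv2) and the standard library are available. Lean on these libraries where they do the work, as an engineer would, in place of code of your own. Each camera call takes 0.05 s, during which the arm holds its last target. There are 200 camera calls.

## Task

Two fresh torso castings wait on the bench, one standing on its hips and one lying on its side. Lay both in the curing tray the same way, one in each pocket: flat back fully down on the pocket floor, chest up, with the neck in the slot at the pocket's end. Turn them over in the fingers (set down and regrasp if need be): do not drop them or let them tip over by themselves, and leave the other things on the bench where they are.

Things in the scene. Friction and masses are not known exactly. Their poses are not given: they have to be found in the camera images.
- torso_a: cream resin toy-figure torso, 130 g: block 80 (x) x 40 (y) x 38 (z). Flat back at z=0, where its centre is the origin; chest at z=38, 28 wide above z=30, with a belt and leg line. Flat hips at x=-40; at x=+40 a round neck, 16 across, stands out 14 on the axis y=0, z=18. Starts standing on its hips, back roughly towards the robot
- torso_b: cream resin toy-figure torso, 130 g: block 80 (x) x 40 (y) x 38 (z). Flat back at z=0, where its centre is the origin; chest at z=38, 28 wide above z=30, with a belt and leg line. Flat hips at x=-40; at x=+40 a round neck, 16 across, stands out 14 on the axis y=0, z=18. Starts lying on its side (-y face down), neck roughly away from the robot
- torso_a_neck (a point): centre of the end of torso_a's neck stub
- torso_b_neck (a point): centre of the end of torso_b's neck stub
- tray: grey tray fixed to the bench, 124 (x) x 200 (y), floor 6 thick; origin under its middle. 2 pockets 95 apart along y, inside 91 (x) x 50 (y). End walls 6 thick, 66 long, 16 above the floor; the one at +x (roughly away from the robot) has a 28 wide slot for the neck. Sides: only corner lugs 14 long, 8 thick, 8 high; between them open for fingers
- pocket_left (a point): centre of the floor of the pocket at the tray's +y side, 6 above the bench; axes as the tray's. A casting that lies right has its origin here and its axes along these, neck to +x
- pocket_right (a point): the same for the pocket at the tray's -y side
- figure: bystander: finished cream toy figure, 160 tall, on a round foot 68 across; origin under its foot
- sanding_block: bystander: cork sanding block 50 x 90 x 28; origin centre of its underside
- cup: bystander: clear plastic cup, 76 across, 65 tall; origin centre of its underside
Mind the look-alikes: they are no part of the job. What is shaped like the torso_b but black or green is not meant. Leave any purple look-alike of the torso_a alone.

How it is judged (in metres and radians):
At the end, for the whole second after the job is handed in: One casting in each pocket, both at rest: origin within 10 mm of the pocket's centre and 4 mm of its floor, chest up and level within 0.08 rad, neck at the slotted end (+x of the tray), long axis within 0.2 rad of the pocket's ((((horizontal distance between torso_a and pocket_left below 0.01 m and z of torso_a in the frame of pocket_left between -0.004 and 0.004 m and angle between torso_a's own z axis and vertical below 0.08 rad and x of torso_a_neck in the frame of pocket_left above 0.04 m and angle between the x axis of torso_a and the x axis of pocket_left, either way round below 0.2 rad) and (horizontal distance between torso_b and pocket_right below 0.01 m and z of torso_b in the frame of pocket_right between -0.004 and 0.004 m and angle between torso_b's own z axis and vertical below 0.08 rad and x of torso_b_neck in the frame of pocket_right above 0.04 m and angle between the x axis of torso_b and the x axis of pocket_right, either way round below 0.2 rad)) or ((horizontal distance between torso_a and pocket_right below 0.01 m and z of torso_a in the frame of pocket_right between -0.004 and 0.004 m and angle between torso_a's own z axis and vertical below 0.08 rad and x of torso_a_neck in the frame of pocket_right above 0.04 m and angle between the x axis of torso_a and the x axis of pocket_right, either way round below 0.2 rad) and (horizontal distance between torso_b and pocket_left below 0.01 m and z of torso_b in the frame of pocket_left between -0.004 and 0.004 m and angle between torso_b's own z axis and vertical below 0.08 rad and x of torso_b_neck in the frame of pocket_left above 0.04 m and angle between the x axis of torso_b and the x axis of pocket_left, either way round below 0.2 rad))) and linear speed of each of torso_a, torso_b below 0.02 m/s and angular speed of each of torso_a, torso_b below 0.2 rad/s); the robot touches nothing.
It fails at once if a casting tips over by itself (more than 0.5 rad away from resting on any of its faces while the fingers do not touch it) (contact force between the fingers and torso_a below 0.05 N and angle between torso_a's own x axis and vertical between 0.5 and 2.64159 rad and angle between torso_a's own y axis and vertical between 0.5 and 2.64159 rad and angle between torso_a's own z axis and vertical between 0.5 and 2.64159 rad).
It fails at once if a casting is dropped or thrown (faster than 0.5 m/s out of the fingers, a fall of about 13 mm) (contact force between the fingers and torso_a below 0.05 N and linear speed of torso_a above 0.5 m/s).
It fails at once if a casting tips over by itself (more than 0.5 rad away from resting on any of its faces while the fingers do not touch it) (contact force between the fingers and torso_b below 0.05 N and angle between torso_b's own x axis and vertical between 0.5 and 2.64159 rad and angle between torso_b's own y axis and vertical between 0.5 and 2.64159 rad and angle between torso_b's own z axis and vertical between 0.5 and 2.64159 rad).
It fails at once if a casting is dropped or thrown (faster than 0.5 m/s out of the fingers, a fall of about 13 mm) (contact force between the fingers and torso_b below 0.05 N and linear speed of torso_b above 0.5 m/s).
It fails at once if the figure, sanding block or cup is moved by more than 30 mm (distance of any of figure, sanding_block, cup from where it was at the start of the episode above 0.03 m).
It also fails if it takes over 72 s, if anything falls off the work surface, if the arm or the gripper's body presses on something with over 40 N, if the wrist force passes 120 N, or if a joint passes its speed limit or range.

## Working session

There is one attempt and no reset: what is moved stays moved. The work goes in short steps, Python scripts to look and compute and a tool call to move; the robot and the scene stay as the last step left them, time stands still between calls to the robot, and variables do not carry over. Pictures are saved under pics/ and viewed, at most 10 in all, crops included, and the job is handed in when it is done.

Besides the shell and the picture viewer there is one more tool, called after "Request:" by a JSON object that holds its "api" and its "payload". step_arm: Moves the arm, as the interface text tells. Its arguments: {"type":"object","properties":{"moves":{"type":"array"},"grip":{"type":"number"}},"required":["moves"]}

```bash
ls; mkdir -p pics
python3 - <<'E'
from cell import env, optics
import cv2,numpy as np
print(env.grip_depth, env.state())
for n in("scene","top"):
    d=optics.read_camera(n); cv2.imwrite(f"pics/{n}0.png",d["pixels"]); print(n,d["mtx"].tolist(),d["dist"],np.round(d["view"],4).tolist())
E
```

```text
pics
-18.8 {'t': 0.0, 'joints': array([ 1.02836387e+00,  4.91557881e-01,  1.55944553e+00, -2.17732242e-05,
        1.09169931e+00, -1.05569825e-01]), 'qvel': array([-0.0008548 ,  0.00151662,  0.00014483, -0.00098821,  0.0016947 ,
       -0.00034607]), 'tau': array([ 7.77386704e-04, -6.12656236e+01, -2.58178031e+01,  6.93257712e-02,
        4.82405524e-02, -9.72730368e-05]), 'eef_pos': array([264.2779965 , 566.1087198 , 214.06414031]), 'tcp_rot': array([-3.14048673e+00, -9.77693272e-05,  2.70474002e+00]), 'ft_force': array([-0.64715335,  0.10513905, -0.16710486]), 'moment': array([-0.00112215,  0.0388442 ,  0.00340402]), 'grip_force': 0.0, 'opening': 1.0045209532327386}
scene [[517.5195785509184, 0.0, 324.5749798209706], [0.0, 517.5195785509184, 235.0726015665768], [0.0, 0.0, 1.0]] [-0.11896403  0.          0.          0.          0.        ] [[0.7959, 0.6053, 0.0098, -399.813], [0.4545, -0.5868, -0.6702, -126.4503], [-0.3999, 0.5379, -0.7421, 1454.9912], [0.0, 0.0, 0.0, 1.0]]
top [[501.2379857439724, 0.0, 327.3176343345372], [0.0, 501.2379857439724, 234.70137728490226], [0.0, 0.0, 1.0]] [-0.13377205  0.          0.          0.          0.        ] [[0.006, -0.9997, -0.0222, 83.2368], [-0.9877, -0.0024, -0.1564, 487.7023], [0.1563, 0.0228, -0.9874, 1236.7598], [0.0, 0.0, 0.0, 1.0]]
```

View pics/top0.png

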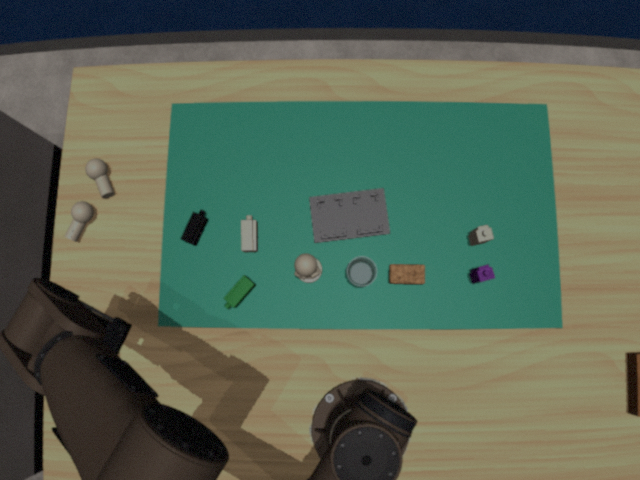

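View pics/scene0.png

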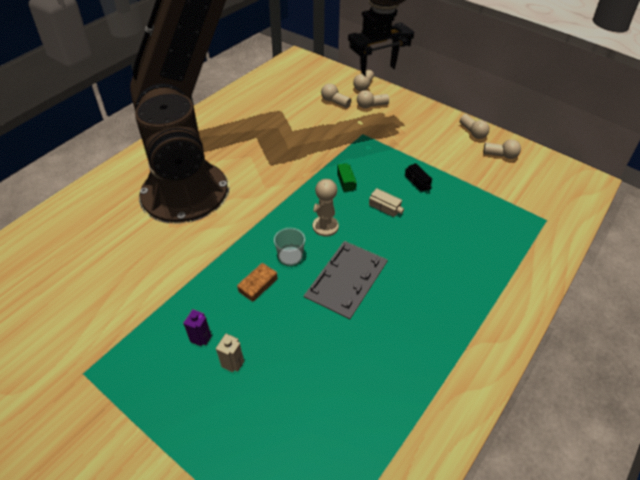

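```bash
cat > h.py <<'E'
from cell import env, optics
import cv2,numpy as np
from scipy.spatial.transform import Rotation as Ro
def shot(n,name=None):
    d=optics.read_camera(n)
    if name: cv2.imwrite(f"pics/{name}.png",d["pixels"])
    return d
def px2w(d,uv,z):
    p=cv2.undistortPoints(np.array(uv,float).reshape(-1,1,2),d["mtx"],np.array(d["dist"])).reshape(-1,2)
    R=d["view"][:3,:3];t=d["view"][:3,3];c=-R.T@t
    r=np.c_[p,np.ones(len(p))]@R
    return c+r*((np.broadcast_to(z,len(p))-c[2])/r[:,2])[:,None]
def w2px(d,P):
    return cv2.projectPoints(np.array(P,float),cv2.Rodrigues(d["view"][:3,:3])[0],d["view"][:3,3],d["mtx"],np.array(d["dist"]))[0].reshape(-1,2)
def move(target,yaw=None,s=None):
    """shift in tool axes from current pose to target TCP; yaw = tcp yaw wanted"""
    s=s or env.state(); R=Ro.from_euler('xyz',s["tcp_rot"]).as_matrix()
    d=R.T@(np.array(target)-s["eef_pos"]); roll=0
    if yaw is not None:
        dy=-(yaw-s["tcp_rot"][2]); roll=(dy+np.pi)%(2*np.pi)-np.pi
    return np.round(d,1),round(roll,3)
E
python3 - <<'E'
from h import *
d=shot("top")
print(px2w(d,[[310,196],[384,188],[389,235],[315,242]],22)) 
print("b",px2w(d,[[241,219],[256,219],[257,250],[242,250],[249,217]],[40,40,40,40,20]))
print("a",px2w(d,[[485,230],[484,236]],[94,80]))
print("other: cup,block,fig,black,green,purple",px2w(d,[[361,272],[407,274],[308,270],[195,228],[239,292],[483,272]],[30,28,0,20,20,80]))
s=env.state(); print(s["eef_pos"],s["tcp_rot"])
E
```

```text
[[592.52722042 131.64882728  22.        ]
 [614.3470469  -62.12576003  22.        ]
 [489.69635747 -73.40278795  22.        ]
 [470.96693072 117.32994001  22.        ]]
b [[527.66662004 308.09458863  40.        ]
 [527.68197097 269.05467232  40.        ]
 [447.34099094 264.20376411  40.        ]
 [447.16939295 302.84202026  40.        ]
 [536.80943063 291.08840995  20.        ]]
a [[ 491.3280277  -303.11000127   94.        ]
 [ 478.60243146 -304.0901726    80.        ]]
other: cup,block,fig,black,green,purple [[ 3.93324626e+02 -4.41933123e-01  3.00000000e+01]
 [ 3.88618848e+02 -1.17393782e+02  2.80000000e+01]
 [ 4.00498197e+02  1.35904836e+02  0.00000000e+00]
 [ 5.07394662e+02  4.34074178e+02  2.00000000e+01]
 [ 3.41109110e+02  3.11347572e+02  2.00000000e+01]
 [ 3.89250196e+02 -2.98025926e+02  8.00000000e+01]]
[264.29508018 566.18527919 214.21751301] [-3.14081870e+00 -6.85406798e-05  2.70482318e+00]
```

Run:
```python
from h import *
print(move([495,286,190],3.2))
```

```text
(array([-327.6, -156.3,   24.3]), np.float64(-0.495))
```

Request:
{"api": "step_arm", "payload": {"moves": [{"tx": -328, "ty": -156, "tz": 24, "roll": -0.495}, {"tx": -328, "ty": -156, "tz": 24, "roll": -0.495}, {"tx": -328, "ty": -156, "tz": 24, "roll": -0.495}, {"tx": -328, "ty": -156, "tz": 24, "roll": -0.495}, {"tx": -328, "ty": -156, "tz": 24, "roll": -0.495}, {"tx": -328, "ty": -156, "tz": 24, "roll": -0.495}, {"tx": -328, "ty": -156, "tz": 24, "roll": -0.495}, {"tx": -328, "ty": -156, "tz": 24, "roll": -0.495}, {"tx": -328, "ty": -156, "tz": 24, "roll": -0.495}, {"tx": -328, "ty": -156, "tz": 24, "roll": -0.495}, {"tx": -328, "ty": -156, "tz": 24, "roll": -0.495}]}}

```text
t: 1.07
eef_pos: [496.5, 284.6, 190.2]
tcp_rot: [-3.141, -0.001, -3.087]
ft_force: [-0.8, 0.9, -0.1]
opening: 1.0
grip_force: 0.0
```

Run:
```python
from h import *
d=shot("wrist","w1"); s=env.state(); print(s["eef_pos"],s["tcp_rot"],s["joints"])
np.save("w1.npy",d,allow_pickle=True)
```

```text
[495.70541925 285.73883894 190.36355833] [ 3.14157455e+00 -6.81695845e-04 -3.08513771e+00] [ 4.07353972e-01  4.42423221e-01  1.71929819e+00  3.02520147e-04
  9.80505196e-01 -1.22006576e+00]
```

View pics/w1.png

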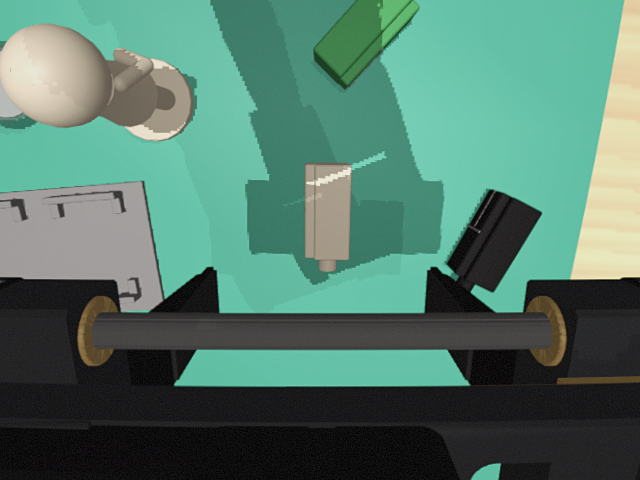

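Run:
```python
from h import *
d=np.load("w1.npy",allow_pickle=True).item()
im=d["pixels"]; g=cv2.cvtColor(im,cv2.COLOR_BGR2GRAY)
p=px2w(d,[[317,163],[351,163],[350,260],[316,260],[328,272],[305,164],[305,258]],[40,40,40,40,20,34,34]);print(np.round(p,1))
m=p[:4,:2].mean(0); u=(p[2]+p[3]-p[0]-p[1])[:2]; print(m,np.linalg.norm(u)/2,np.arctan2(u[1],u[0]))
# tray corners left side (top at 22?, floor 6)
print(px2w(d,[[143,181],[163,311]],6))
cv2.imwrite("pics/c1.png",cv2.resize(im[150:290,270:390],None,fx=5,fy=5,interpolation=cv2.INTER_CUBIC)[:600])
```

```text
[[445.8 277.5  40. ]
 [444.3 304.5  40. ]
 [524.6 309.4  40. ]
 [526.1 280.8  40. ]
 [542.8 292.2  20. ]
 [447.4 267.8  34. ]
 [526.7 271.3  34. ]]
[485.18854599 293.07712557] 80.43221719866057 0.05061933856802902
[[471.16123863 122.22132493   6.        ]
 [596.07412562 135.15930053   6.        ]]
```

Run:
```python
from h import *
print(move([507.4,290.2,6],-3.091))
```

```text
(array([-12.1,   3.8, 184.4]), np.float64(0.006))
```

Request:
{"api": "step_arm", "payload": {"moves": [{"tx": -12, "ty": 4, "tz": 40, "roll": 0.006}, {"tx": -12, "ty": 4, "tz": 80, "roll": 0.006}, {"tx": -12, "ty": 4, "tz": 120, "roll": 0.006}, {"tx": -12, "ty": 4, "tz": 150, "roll": 0.006}, {"tx": -12, "ty": 4, "tz": 175, "roll": 0.006}, {"tx": -12, "ty": 4, "tz": 184, "roll": 0.006}, {"tx": -12, "ty": 4, "tz": 184, "roll": 0.006}]}}

```text
t: 1.7
eef_pos: [505.8, 291.6, 4.9]
tcp_rot: [-3.14, -0.003, -3.088]
ft_force: [0.3, -0.1, 0.2]
opening: 0.998
grip_force: 0.0
```

Request:
{"api": "step_arm", "payload": {"grip": 37.5, "moves": [{"tz": 0}, {"tz": 0}, {"tz": 0}, {"tz": 0}, {"tz": 0}, {"tz": 0}, {"tz": 0}, {"tz": 0}]}}

```text
validation failed for argument at $.mo...
```

Request:
{"api": "step_arm", "payload": {"grip": 37.5, "moves": [{"tx": 0, "ty": 0, "tz": 0, "roll": 0}, {"tx": 0, "ty": 0, "tz": 0, "roll": 0}, {"tx": 0, "ty": 0, "tz": 0, "roll": 0}, {"tx": 0, "ty": 0, "tz": 0, "roll": 0}, {"tx": 0, "ty": 0, "tz": 0, "roll": 0}, {"tx": 0, "ty": 0, "tz": 0, "roll": 0}]}}

```text
t: 2.2
eef_pos: [507.6, 291.0, 7.3]
tcp_rot: [3.141, 0.001, -3.09]
ft_force: [-0.2, 0.0, -0.2]
opening: 0.637
grip_force: 0.0
```

Request:
{"api": "step_arm", "payload": {"moves": [{"tx": 0, "ty": 0, "tz": 0, "roll": 0}, {"tx": 0, "ty": 0, "tz": 0, "roll": 0}, {"tx": 0, "ty": 0, "tz": 0, "roll": 0}, {"tx": 0, "ty": 0, "tz": 0, "roll": 0}, {"tx": 0, "ty": 0, "tz": 0, "roll": 0}, {"tx": 0, "ty": 0, "tz": 0, "roll": 0}]}}

```text
t: 2.7
eef_pos: [507.4, 290.9, 6.7]
tcp_rot: [-3.142, 0.0, -3.089]
ft_force: [1.1, -1.2, 0.3]
opening: 0.395
grip_force: 30.0
```

Request:
{"api": "step_arm", "payload": {"moves": [{"tx": 0, "ty": 0, "tz": -10, "roll": 0}, {"tx": 0, "ty": 0, "tz": -25, "roll": 0}, {"tx": 0, "ty": 0, "tz": -45, "roll": 0}, {"tx": 0, "ty": 0, "tz": -60, "roll": 0}, {"tx": 0, "ty": 0, "tz": -60, "roll": 0}]}}

```text
t: 3.12
eef_pos: [508.4, 291.6, 69.8]
tcp_rot: [3.14, 0.004, -3.089]
ft_force: [-0.4, 1.0, -1.6]
opening: 0.397
grip_force: 30.0
```

Run:
```python
from h import *
a=shot("wrist")["pixels"]; b=shot("scene")["pixels"]
b=cv2.resize(b[140:300,320:480],(560,560),interpolation=cv2.INTER_CUBIC); a=a[100:480,200:440]; a=cv2.resize(a,(240*560//380//1,560))
cv2.imwrite("pics/l1.png",np.hstack([a,b])[:, :800])
```

```text
(no output)
```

View pics/l1.png

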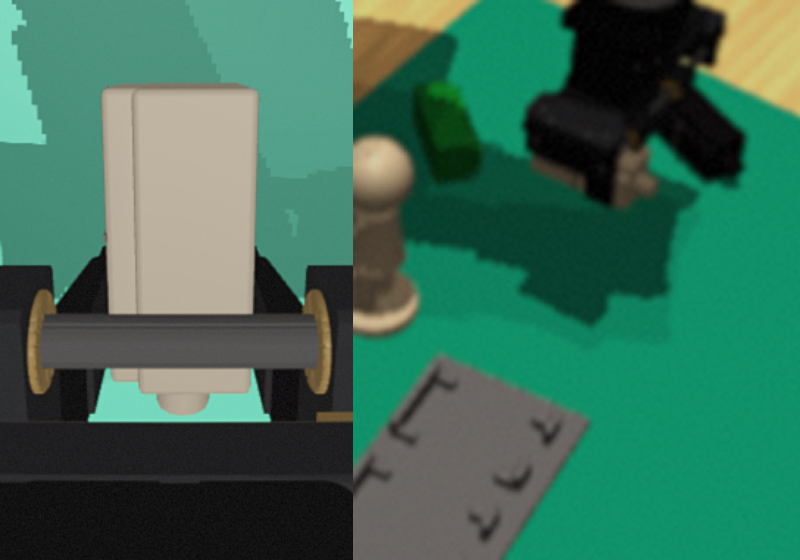

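Request:
{"api": "step_arm", "payload": {"moves": [{"tx": 0, "ty": 0, "tz": 25, "roll": 0}, {"tx": 0, "ty": 0, "tz": 45, "roll": 0}, {"tx": 0, "ty": 0, "tz": 55, "roll": 0}, {"tx": 0, "ty": 0, "tz": 59.5, "roll": 0}, {"tx": 0, "ty": 0, "tz": 59.5, "roll": 0}]}}

```text
t: 3.63
eef_pos: [506.9, 290.7, 6.5]
tcp_rot: [-3.141, -0.002, -3.089]
ft_force: [-0.4, 0.1, -1.2]
opening: 0.398
grip_force: 30.0
```

Request:
{"api": "step_arm", "payload": {"grip": 38.0, "moves": [{"tx": 0, "ty": 0, "tz": 0, "roll": 0}, {"tx": 0, "ty": 0, "tz": 0, "roll": 0}]}}

```text
t: 3.8
eef_pos: [507.3, 290.9, 7.0]
tcp_rot: [-3.142, -0.0, -3.089]
ft_force: [-0.4, -0.6, -0.2]
opening: 0.404
grip_force: 0.2
```

Request:
{"api": "step_arm", "payload": {"grip": 38.4, "moves": [{"tx": 0, "ty": 0, "tz": 0, "roll": 0}, {"tx": 0, "ty": 0, "tz": 0, "roll": 0}]}}

```text
t: 3.97
eef_pos: [507.4, 291.0, 7.3]
tcp_rot: [3.141, 0.0, -3.089]
ft_force: [0.3, -0.4, 0.8]
opening: 0.403
grip_force: 0.0
```

Request:
{"api": "step_arm", "payload": {"grip": 37.9, "moves": [{"tx": 0, "ty": 0, "tz": 0, "roll": 0}, {"tx": 0, "ty": 0, "tz": 0, "roll": 0}]}}

```text
t: 4.13
eef_pos: [507.4, 290.9, 7.3]
tcp_rot: [3.141, 0.0, -3.089]
ft_force: [0.0, -0.7, 0.7]
opening: 0.396
grip_force: 5.4
```

Request:
{"api": "step_arm", "payload": {"grip": 37.8, "moves": [{"tx": 0, "ty": 0, "tz": 0, "roll": 0}, {"tx": 0, "ty": 0, "tz": 0, "roll": 0}]}}

```text
t: 4.3
eef_pos: [507.4, 291.0, 7.3]
tcp_rot: [3.141, 0.0, -3.089]
ft_force: [-0.4, -0.2, 1.8]
opening: 0.402
grip_force: 12.1
```

Request:
{"api": "step_arm", "payload": {"grip": 37.92, "moves": [{"tx": 0, "ty": 0, "tz": 0, "roll": 0}, {"tx": 2.5, "ty": 0, "tz": -5.2, "roll": 0}, {"tx": 5.5, "ty": 0, "tz": -10.3, "roll": 0}, {"tx": 8.8, "ty": 0, "tz": -15.1, "roll": 0}, {"tx": 12.6, "ty": 0, "tz": -19.6, "roll": 0}, {"tx": 16.8, "ty": 0, "tz": -23.7, "roll": 0}, {"tx": 21.3, "ty": 0, "tz": -27.5, "roll": 0}, {"tx": 21.3, "ty": 0, "tz": -27.5, "roll": 0}]}}

```text
t: 4.97
eef_pos: [485.3, 289.9, 35.5]
tcp_rot: [3.141, 0.0, -3.089]
ft_force: [-0.4, -0.6, -1.2]
opening: 0.405
grip_force: 4.9
```

Run:
```python
from h import *
a=shot("wrist")["pixels"]; b=shot("scene")["pixels"]
b=cv2.resize(b[140:300,320:480],(560,560),interpolation=cv2.INTER_CUBIC); a=a[100:480,200:440]; a=cv2.resize(a,(240*560//380//1,560))
cv2.imwrite("pics/l2.png",np.hstack([a,b])[:, :800]); print(env.state()["grip_force"])
```

```text
4.856494590640068
```

View pics/l2.png

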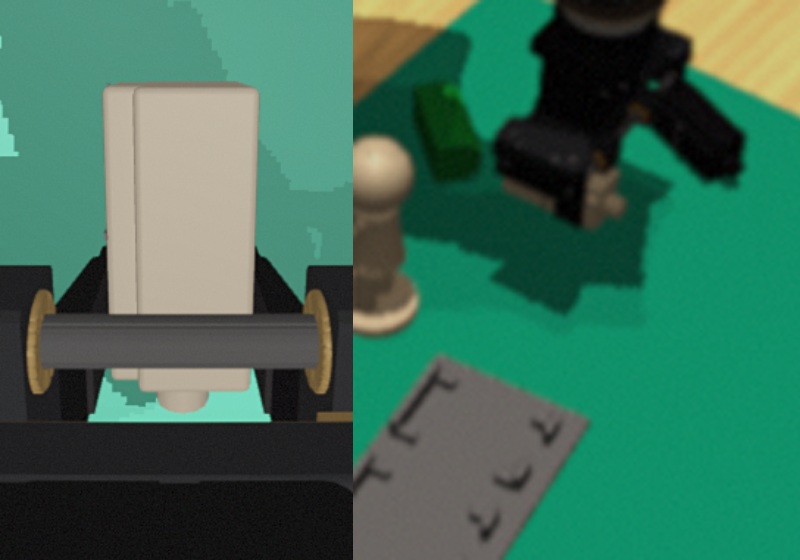

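Request:
{"api": "step_arm", "payload": {"moves": [{"tx": 0, "ty": 0, "tz": 12, "roll": 0}, {"tx": 0, "ty": 0, "tz": 21, "roll": 0}, {"tx": 0, "ty": 0, "tz": 25, "roll": 0}, {"tx": 0, "ty": 0, "tz": 25, "roll": 0}]}}

```text
t: 5.4
eef_pos: [485.5, 289.5, 7.9]
tcp_rot: [-3.141, -0.002, -3.09]
ft_force: [-0.2, -0.4, -1.6]
opening: 0.398
grip_force: 4.8
```

Request:
{"api": "step_arm", "payload": {"grip": 37.965, "moves": [{"tx": 0, "ty": 0, "tz": 0, "roll": 0}, {"tx": 0, "ty": 0, "tz": 0, "roll": 0}]}}

```text
t: 5.57
eef_pos: [486.1, 289.8, 9.5]
tcp_rot: [-3.142, -0.0, -3.089]
ft_force: [0.2, 0.3, -1.2]
opening: 0.402
grip_force: 2.1
```

Request:
{"api": "step_arm", "payload": {"moves": [{"tx": 2.5, "ty": 0, "tz": -5.2, "roll": 0}, {"tx": 4, "ty": 0, "tz": -8, "roll": 0}, {"tx": 4, "ty": 0, "tz": -8, "roll": 0}]}}

```text
t: 5.82
eef_pos: [482.1, 289.8, 18.7]
tcp_rot: [3.141, 0.001, -3.089]
ft_force: [0.4, 0.7, -1.2]
opening: 0.396
grip_force: 2.1
```

```bash
cat > tilt.py <<'E'
from h import *
import sys
d=shot("wrist"); im=d["pixels"]
hsv=cv2.cvtColor(im,cv2.COLOR_BGR2HSV)
m=cv2.inRange(hsv,(5,20,90),(25,110,255)); m[:, :200]=0; m[:,450:]=0
c=max(cv2.findContours(m,0,2)[0],key=cv2.contourArea); print("cream bbox",cv2.boundingRect(c))
s=env.state(); print(s["eef_pos"],s["grip_force"],s["ft_force"],s["moment"])
if len(sys.argv)>1: cv2.imwrite(f"pics/{sys.argv[1]}.png",im[100:480,150:490])
E
python3 tilt.py t1
```

```text
cream bbox (271, 157, 104, 157)
[482.17759748 289.76972003  18.43248306] 2.118018977344036 [-0.35892379  0.08415494 -1.73658413] [ 0.04457572 -0.04977147  0.00691044]
```

Request:
{"api": "step_arm", "payload": {"moves": [{"tx": 0, "ty": 0, "tz": 6, "roll": 0}, {"tx": 0, "ty": 0, "tz": 7, "roll": 0}]}}

```text
t: 6.03
eef_pos: [482.0, 289.6, 10.1]
tcp_rot: [3.142, 0.0, -3.089]
ft_force: [0.7, 0.6, 0.0]
opening: 0.396
grip_force: 2.1
```

Request:
{"api": "step_arm", "payload": {"grip": 37.98, "moves": [{"tx": 0, "ty": 0, "tz": 0, "roll": 0}, {"tx": 0, "ty": 0, "tz": 0, "roll": 0}]}}

```text
t: 6.2
eef_pos: [481.9, 289.5, 10.3]
tcp_rot: [-3.141, -0.001, -3.089]
ft_force: [0.0, -0.4, -1.5]
opening: 0.399
grip_force: 1.2
```

Request:
{"api": "step_arm", "payload": {"moves": [{"tx": 2, "ty": 0, "tz": -5, "roll": 0}, {"tx": 4, "ty": 0, "tz": -8, "roll": 0}, {"tx": 4, "ty": 0, "tz": -8, "roll": 0}]}}

```text
t: 6.45
eef_pos: [477.9, 289.5, 19.5]
tcp_rot: [3.141, 0.001, -3.089]
ft_force: [0.8, 0.0, -1.4]
opening: 0.4
grip_force: 1.2
```

```bash
python3 tilt.py t2
```

```text
cream bbox (274, 154, 98, 160)
[478.04008068 289.49539549  19.23385929] 1.190413199365139 [ 0.23990058  0.009769   -0.0826611 ] [-0.00658211  0.02334067 -0.00151912]
```

View pics/t2.png

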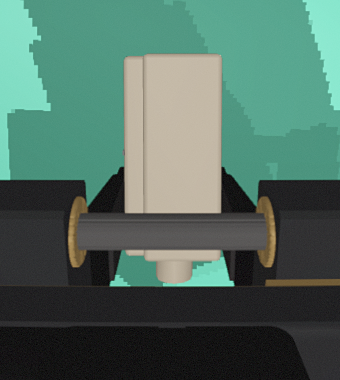

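Request:
{"api": "step_arm", "payload": {"moves": [{"tx": 1.8, "ty": 0, "tz": -2.5, "roll": 0}, {"tx": 3.7, "ty": 0, "tz": -4.9, "roll": 0}, {"tx": 5.6, "ty": 0, "tz": -7.1, "roll": 0}, {"tx": 7.7, "ty": 0, "tz": -9.2, "roll": 0}, {"tx": 9.8, "ty": 0, "tz": -11.3, "roll": 0}, {"tx": 12, "ty": 0, "tz": -13.2, "roll": 0}, {"tx": 14.3, "ty": 0, "tz": -15, "roll": 0}, {"tx": 16.7, "ty": 0, "tz": -16.7, "roll": 0}, {"tx": 16.7, "ty": 0, "tz": -16.7, "roll": 0}]}}

```text
t: 7.25
eef_pos: [461.0, 288.6, 35.7]
tcp_rot: [3.142, -0.0, -3.089]
ft_force: [0.3, -0.9, -0.2]
opening: 0.398
grip_force: 1.2
```

```bash
python3 tilt.py t3
python3 - <<'E'
import cv2,numpy as np
from h import *
b=shot("scene")["pixels"]; b=cv2.resize(b[160:240,340:440],(475,380),interpolation=cv2.INTER_CUBIC)
cv2.imwrite("pics/t3b.png",np.hstack([cv2.imread("pics/t3.png")[:,30:320],b]))
E
```

```text
cream bbox (275, 159, 96, 155)
[461.17658001 288.55632811  35.51890496] 1.1732828244566917 [ 0.10197957 -0.15512093 -0.52086905] [0.03016575 0.07290651 0.00809427]
```

View pics/t3b.png

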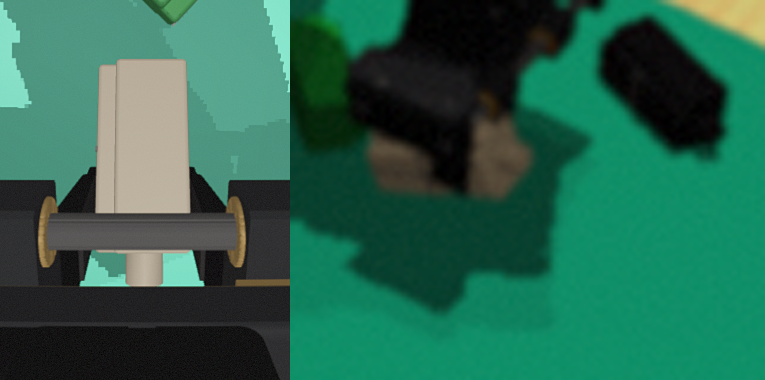

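```bash
cat > est.py <<'E'
from h import *
def pred(d,s,G,th,F):
    # b: casting axes in world given tilt th (neck up), hand frame; F = forward heading
    f=np.array([np.cos(F),np.sin(F),0]); up=np.array([0,0,1.])
    x=np.cos(th)*f+np.sin(th)*up; y=-np.sin(th)*f+np.cos(th)*up; z=np.cross(x,y)
    g=s["eef_pos"]+[0,0,18.8]
    P=lambda p: g+(p[0]-G[0])*x+(p[1]-G[1])*y+(p[2]-G[2])*z
    return w2px(d,[P(p) for p in [(-40,20,0),(-40,20,30),(-40,14,38),(-40,-20,19),(54,0,18)]]), P((-40,-20,19))[2]
if __name__=="__main__":
    d=shot("wrist"); s=env.state()
    for t in range(10,90,10):
        p,h=pred(d,s,(22,6,19),np.radians(t),0.052); print(t,np.round(p[[0,1,4]]).tolist(),"E z",round(h,1))
E
python3 est.py
```

```text
10 [[375.0, 152.0], [293.0, 152.0], [325.0, 380.0]] E z 17.8
20 [[371.0, 153.0], [295.0, 153.0], [326.0, 387.0]] E z 8.5
30 [[368.0, 158.0], [297.0, 158.0], [326.0, 392.0]] E z 0.6
40 [[365.0, 166.0], [298.0, 166.0], [326.0, 395.0]] E z -5.6
50 [[363.0, 178.0], [300.0, 178.0], [326.0, 395.0]] E z -10.1
60 [[361.0, 191.0], [301.0, 191.0], [326.0, 392.0]] E z -12.5
70 [[359.0, 207.0], [302.0, 207.0], [326.0, 387.0]] E z -13.0
80 [[358.0, 223.0], [302.0, 223.0], [326.0, 378.0]] E z -11.4
```

Request:
{"api": "step_arm", "payload": {"moves": [{"tx": 3, "ty": 0, "tz": -2, "roll": 0}, {"tx": 6, "ty": 0, "tz": -3.9, "roll": 0}, {"tx": 8.6, "ty": 0, "tz": -5.3, "roll": 0}, {"tx": 11.2, "ty": 0, "tz": -6.6, "roll": 0}, {"tx": 13.9, "ty": 0, "tz": -7.8, "roll": 0}, {"tx": 16.6, "ty": 0, "tz": -8.8, "roll": 0}, {"tx": 19.4, "ty": 0, "tz": -9.8, "roll": 0}, {"tx": 22.2, "ty": 0, "tz": -10.6, "roll": 0}, {"tx": 22.2, "ty": 0, "tz": -10.6, "roll": 0}]}}

```text
t: 8.15
eef_pos: [438.8, 287.4, 46.2]
tcp_rot: [3.141, 0.0, -3.089]
ft_force: [0.4, -0.6, 0.2]
opening: 0.398
grip_force: 1.1
```

```bash
python3 tilt.py t4; python3 est.py
```

```text
cream bbox (276, 178, 94, 136)
[438.98609101 287.39464845  46.08407327] 1.1508683860301971 [ 0.12832064 -0.13428887  0.76806307] [ 0.02171738 -0.00255286  0.02044324]
10 [[375.0, 152.0], [293.0, 152.0], [325.0, 380.0]] E z 28.4
20 [[371.0, 153.0], [295.0, 153.0], [325.0, 387.0]] E z 19.2
30 [[368.0, 158.0], [297.0, 158.0], [326.0, 392.0]] E z 11.3
40 [[365.0, 166.0], [298.0, 166.0], [326.0, 395.0]] E z 5.0
50 [[363.0, 178.0], [300.0, 178.0], [326.0, 395.0]] E z 0.6
60 [[361.0, 192.0], [301.0, 192.0], [326.0, 392.0]] E z -1.9
70 [[359.0, 207.0], [302.0, 207.0], [326.0, 387.0]] E z -2.4
80 [[358.0, 223.0], [302.0, 223.0], [326.0, 378.0]] E z -0.8
```

Request:
{"api": "step_arm", "payload": {"moves": [{"tx": 2.8, "ty": 0, "tz": -0.2, "roll": 0}, {"tx": 5.7, "ty": 0, "tz": -0.7, "roll": 0}, {"tx": 8.6, "ty": 0, "tz": -1.1, "roll": 0}, {"tx": 11.5, "ty": 0, "tz": -1.4, "roll": 0}, {"tx": 14.5, "ty": 0, "tz": -1.6, "roll": 0}, {"tx": 17.4, "ty": 0, "tz": -1.7, "roll": 0}, {"tx": 20.4, "ty": 0, "tz": -1.6, "roll": 0}, {"tx": 23.3, "ty": 0, "tz": -1.4, "roll": 0}, {"tx": 23.3, "ty": 0, "tz": -1.4, "roll": 0}]}}

```text
t: 9.0
eef_pos: [415.2, 286.1, 47.3]
tcp_rot: [-3.141, -0.001, -3.089]
ft_force: [-0.2, -0.5, 0.8]
opening: 0.401
grip_force: 1.5
```

```bash
python3 tilt.py t5; python3 est.py|tail -4
```

```text
cream bbox (276, 209, 94, 105)
[415.47033739 286.13909426  47.30008358] 1.327990461140871 [-0.28858555  0.35344573  0.76945481] [0.14312696 0.1123586  0.02431493]
50 [[363.0, 178.0], [300.0, 178.0], [326.0, 395.0]] E z 1.9
60 [[361.0, 192.0], [301.0, 192.0], [326.0, 393.0]] E z -0.6
70 [[359.0, 207.0], [302.0, 207.0], [326.0, 387.0]] E z -1.1
80 [[358.0, 223.0], [302.0, 223.0], [326.0, 378.0]] E z 0.5
```

Request:
{"api": "step_arm", "payload": {"grip": 37.85, "moves": [{"tx": 0, "ty": 0, "tz": 0, "roll": 0}, {"tx": 0, "ty": 0, "tz": -3, "roll": 0}, {"tx": -10, "ty": 0, "tz": -6, "roll": 0}, {"tx": -25, "ty": 0, "tz": -6, "roll": 0}, {"tx": -40, "ty": 0, "tz": -6, "roll": 0}, {"tx": -50, "ty": 0, "tz": -4, "roll": 0}, {"tx": -50, "ty": 0, "tz": -1, "roll": 0}, {"tx": -50, "ty": 0, "tz": 0, "roll": 0}]}}

```text
t: 9.77
eef_pos: [466.3, 288.6, 47.0]
tcp_rot: [3.141, 0.0, -3.09]
ft_force: [2.6, -0.7, 9.4]
opening: 0.398
grip_force: 8.5
```

Request:
{"api": "step_arm", "payload": {"grip": 37.98, "moves": [{"tx": 0, "ty": 0, "tz": 0, "roll": 0}, {"tx": 3, "ty": 0, "tz": 0.8, "roll": 0}, {"tx": 6, "ty": 0, "tz": 1.5, "roll": 0}, {"tx": 9, "ty": 0, "tz": 2.5, "roll": 0}, {"tx": 12, "ty": 0, "tz": 3.5, "roll": 0}, {"tx": 15, "ty": 0, "tz": 4.8, "roll": 0}, {"tx": 18, "ty": 0, "tz": 5.6, "roll": 0}, {"tx": 18, "ty": 0, "tz": 5.6, "roll": 0}]}}

```text
t: 10.43
eef_pos: [447.0, 287.7, 41.5]
tcp_rot: [-3.141, -0.001, -3.089]
ft_force: [-0.2, -1.2, 1.0]
opening: 0.396
grip_force: 1.4
```

```bash
python3 tilt.py t6; sed -i 's/range(10,90,10)/range(60,95,5)/' est.py; python3 est.py|tail -5
```

```text
cream bbox (276, 236, 95, 77)
[447.36109102 287.79885809  41.55798874] 1.1388533748686314 [-0.21548355 -0.31019736  0.35593504] [-0.14545605  0.14104449  0.02072526]
70 [[359.0, 207.0], [302.0, 207.0], [326.0, 387.0]] E z -6.7
75 [[359.0, 215.0], [302.0, 215.0], [326.0, 383.0]] E z -6.2
80 [[358.0, 224.0], [302.0, 224.0], [326.0, 378.0]] E z -5.2
85 [[358.0, 232.0], [303.0, 232.0], [326.0, 373.0]] E z -3.6
90 [[357.0, 241.0], [303.0, 241.0], [326.0, 367.0]] E z -1.6
```

Request:
{"api": "step_arm", "payload": {"moves": [{"tx": 1, "ty": 0, "tz": 1, "roll": 0}, {"tx": 1.5, "ty": 0, "tz": 2, "roll": 0}, {"tx": 1.5, "ty": 0, "tz": 2, "roll": 0}]}}

```text
t: 10.78
eef_pos: [446.3, 287.7, 39.5]
tcp_rot: [3.142, -0.0, -3.089]
ft_force: [-0.8, -0.3, -0.2]
opening: 0.403
grip_force: 1.2
```

```bash
python3 tilt.py t7; python3 est.py|tail -3
```

```text
cream bbox (275, 238, 97, 75)
[446.35078712 287.74317853  39.58115465] 1.2267256155610085 [-0.27946808 -0.37306485 -0.60896855] [-0.04415141  0.11377373  0.03264107]
80 [[358.0, 223.0], [302.0, 223.0], [326.0, 378.0]] E z -7.2
85 [[357.0, 232.0], [303.0, 232.0], [326.0, 372.0]] E z -5.6
90 [[357.0, 241.0], [303.0, 241.0], [326.0, 366.0]] E z -3.6
```

Request:
{"api": "step_arm", "payload": {"grip": 95, "moves": [{"tx": 0, "ty": 0, "tz": 0, "roll": 0}, {"tx": 0, "ty": 0, "tz": 0, "roll": 0}, {"tx": 0, "ty": 0, "tz": 0, "roll": 0}, {"tx": 0, "ty": 0, "tz": 0, "roll": 0}, {"tx": 0, "ty": 0, "tz": 0, "roll": 0}, {"tx": 0, "ty": 0, "tz": 0, "roll": 0}, {"tx": 0, "ty": 0, "tz": 0, "roll": 0}]}}

```text
t: 11.47
eef_pos: [446.5, 287.8, 39.8]
tcp_rot: [3.141, 0.0, -3.089]
ft_force: [-0.3, 0.1, -0.9]
opening: 0.83
grip_force: 0.0
```

Request:
{"api": "step_arm", "payload": {"moves": [{"tx": -6, "ty": -2, "tz": -1.7, "roll": 0.12}, {"tx": -6, "ty": -2, "tz": -1.7, "roll": 0.24}, {"tx": -6, "ty": -2, "tz": -1.7, "roll": 0.36}, {"tx": -6, "ty": -2, "tz": -1.7, "roll": 0.48}, {"tx": -6, "ty": -2, "tz": -1.7, "roll": 0.6}, {"tx": -6, "ty": -2, "tz": -1.7, "roll": 0.72}, {"tx": -6, "ty": -2, "tz": -1.7, "roll": 0.84}, {"tx": -6, "ty": -2, "tz": -1.7, "roll": 0.96}, {"tx": -6, "ty": -2, "tz": -1.7, "roll": 1.08}, {"tx": -6, "ty": -2, "tz": -1.7, "roll": 1.2}, {"tx": -6, "ty": -2, "tz": -1.7, "roll": 1.32}, {"tx": -6, "ty": -2, "tz": -1.7, "roll": 1.44}]}}

```text
t: 12.47
eef_pos: [452.5, 286.1, 41.4]
tcp_rot: [3.142, -0.0, 1.748]
ft_force: [0.5, 0.7, 0.3]
opening: 1.0
grip_force: 0.0
```

```bash
python3 tilt.py t8
python3 - <<'E'
from h import *
s=env.state();print(s["tcp_rot"],s["joints"][5],s["opening"])
im=shot("scene")["pixels"]; a=cv2.imread("pics/t8.png")
cv2.imwrite("pics/t8b.png",np.hstack([a,cv2.resize(im[150:230,330:420],(428,380),interpolation=cv2.INTER_CUBIC)]))
E
```

```text
cream bbox (253, 224, 115, 90)
[452.54761972 286.09213737  41.44843223] 0.0 [-0.34916586  0.88860804  0.01488081] [-0.08213857  0.04024977 -0.00487742]
[ 3.14148271e+00 -1.05623879e-04  1.73899956e+00] 0.27200054974779936 0.9993051801906206
```

View pics/t8b.png

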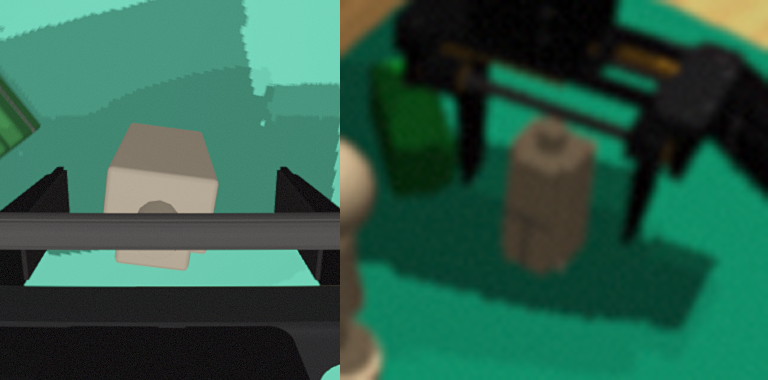

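Request:
{"api": "step_arm", "payload": {"grip": 39.85, "moves": [{"tx": 0, "ty": 0, "tz": 0, "roll": 0.12}, {"tx": 0, "ty": 0, "tz": 0, "roll": 0.12}, {"tx": 0, "ty": 0, "tz": 0, "roll": 0.12}, {"tx": 0, "ty": 0, "tz": 0, "roll": 0.12}, {"tx": 0, "ty": 0, "tz": 0, "roll": 0.12}, {"tx": 0, "ty": 0, "tz": 0, "roll": 0.12}, {"tx": 0, "ty": 0, "tz": 0, "roll": 0.12}, {"tx": 0, "ty": 0, "tz": 0, "roll": 0.12}, {"tx": 0, "ty": 0, "tz": 0, "roll": 0.12}, {"tx": 0, "ty": 0, "tz": 0, "roll": 0.12}, {"tx": 0, "ty": 0, "tz": 0, "roll": 0.12}]}}

```text
t: 13.48
eef_pos: [452.4, 286.0, 41.4]
tcp_rot: [-3.141, 0.0, 1.634]
ft_force: [-0.2, 0.1, -1.7]
opening: 0.424
grip_force: 2.9
```

```bash
cat > est2.py <<'E'
from h import *
import sys
# lay-down: tilt th towards back; G=(xg,0,zg); back direction = +tool x
def run(G,ths):
    d=shot("wrist"); s=env.state(); yaw=s["tcp_rot"][2]
    b=np.array([np.cos(yaw),np.sin(yaw),0]); up=np.array([0,0,1.])
    im=d["pixels"]; m=cv2.inRange(cv2.cvtColor(im,cv2.COLOR_BGR2HSV),(5,20,60),(25,110,255)); m[:,:200]=0; m[:,450:]=0
    c=max(cv2.findContours(m[:312],0,2)[0],key=cv2.contourArea); print("bbox",cv2.boundingRect(c),"yaw",yaw,s["eef_pos"],s["grip_force"])
    for t in ths:
        th=np.radians(t); x=np.cos(th)*up+np.sin(th)*b; z=-np.cos(th)*b+np.sin(th)*up; y=np.cross(z,x)
        g=s["eef_pos"]+[0,0,18.8]
        P=lambda p:g+(p[0]-G[0])*x+p[1]*y+(p[2]-G[2])*z
        q=w2px(d,[P((54,0,18)),P((40,20,0)),P((40,-20,0)),P((-40,20,0)),P((-40,-20,0))])
        print(t,"necktop,x40 edge,hip edge",np.round(q[[0,1,3]]).tolist(),"Ez",round(P((-40,0,0))[2],1))
    return im
im=run((float(sys.argv[1]),0,float(sys.argv[2])),[float(a) for a in sys.argv[3:]])
cv2.imwrite("pics/last.png",im[100:480,150:490])
E
python3 est2.py 20 21 0 10
```

```text
bbox (266, 229, 113, 83) yaw 1.6339435365524653 [452.51084699 286.05261563  41.4116617 ] 9.041143208742142
0.0 necktop,x40 edge,hip edge [[324.0, 341.0], [266.0, 274.0], [287.0, 226.0]] Ez 0.2
10.0 necktop,x40 edge,hip edge [[324.0, 323.0], [268.0, 262.0], [287.0, 244.0]] Ez -2.5
```

Request:
{"api": "step_arm", "payload": {"moves": [{"tx": 0, "ty": 0, "tz": 1, "roll": 0}, {"tx": 2, "ty": 0, "tz": 0.5, "roll": 0}, {"tx": 4, "ty": 0, "tz": -0.1, "roll": 0}, {"tx": 6.8, "ty": 0, "tz": -0.7, "roll": 0}, {"tx": 9.5, "ty": 0, "tz": -1.2, "roll": 0}, {"tx": 12.3, "ty": 0, "tz": -1.6, "roll": 0}, {"tx": 15, "ty": 0, "tz": -2, "roll": 0}, {"tx": 17.8, "ty": 0, "tz": -2.2, "roll": 0}, {"tx": 20.5, "ty": 0, "tz": -2.2, "roll": 0}, {"tx": 23.3, "ty": 0, "tz": -2.2, "roll": 0}, {"tx": 26, "ty": 0, "tz": -2, "roll": 0}]}}

```text
t: 14.45
eef_pos: [450.9, 312.3, 43.5]
tcp_rot: [3.141, -0.0, 1.634]
ft_force: [-0.2, -0.1, -1.8]
opening: 0.424
grip_force: 9.5
```

```bash
python3 est2.py 20 20.5 0 10 20 30
```

```text
bbox (265, 229, 114, 83) yaw 1.6339848917724704 [450.86665042 312.6806957   43.40119714] 9.494382441043854
0.0 necktop,x40 edge,hip edge [[324.0, 341.0], [266.0, 274.0], [286.0, 227.0]] Ez 2.2
10.0 necktop,x40 edge,hip edge [[324.0, 323.0], [267.0, 263.0], [287.0, 244.0]] Ez -0.4
20.0 necktop,x40 edge,hip edge [[324.0, 305.0], [269.0, 253.0], [288.0, 263.0]] Ez -1.2
30.0 necktop,x40 edge,hip edge [[324.0, 286.0], [270.0, 245.0], [288.0, 282.0]] Ez -0.0
```

Request:
{"api": "step_arm", "payload": {"grip": 39.97, "moves": [{"tx": 0, "ty": 0, "tz": 2, "roll": 0}, {"tx": 0, "ty": 0, "tz": 2.6, "roll": 0}, {"tx": 2, "ty": 0, "tz": 2.2, "roll": 0}, {"tx": 4, "ty": 0, "tz": 1.7, "roll": 0}, {"tx": 6.8, "ty": 0, "tz": 1, "roll": 0}, {"tx": 9.5, "ty": 0, "tz": 0.5, "roll": 0}, {"tx": 12.3, "ty": 0, "tz": 0.1, "roll": 0}, {"tx": 15, "ty": 0, "tz": -0.3, "roll": 0}]}}

```text
t: 15.17
eef_pos: [449.9, 327.4, 43.8]
tcp_rot: [3.141, -0.0, 1.634]
ft_force: [0.8, 0.0, -1.5]
opening: 0.419
grip_force: 1.9
```

```bash
python3 est2.py 20 20.5 0 10 20 30
```

```text
bbox (265, 229, 114, 83) yaw 1.6340589059112602 [449.99239519 327.72715193  43.92838135] 1.8964675068855286
0.0 necktop,x40 edge,hip edge [[324.0, 341.0], [266.0, 275.0], [286.0, 227.0]] Ez 2.7
10.0 necktop,x40 edge,hip edge [[324.0, 323.0], [268.0, 263.0], [287.0, 244.0]] Ez 0.1
20.0 necktop,x40 edge,hip edge [[324.0, 305.0], [269.0, 253.0], [288.0, 263.0]] Ez -0.7
30.0 necktop,x40 edge,hip edge [[324.0, 287.0], [270.0, 245.0], [288.0, 282.0]] Ez 0.5
```

```bash
cat > tray.py <<'E'
from h import *
d=shot("top"); im=cv2.imread("pics/top0.png"); hsv=cv2.cvtColor(im,cv2.COLOR_BGR2HSV)
m=((hsv[...,1]<45)&(hsv[...,2]>40)&(hsv[...,2]<140)).astype(np.uint8)*255; m[:170]=0;m[260:]=0;m[:,:290]=0;m[:,410:]=0
m=cv2.morphologyEx(m,cv2.MORPH_CLOSE,np.ones((5,5)))
c=max(cv2.findContours(m,0,1)[0],key=cv2.contourArea)[:,0,:].astype(float)
w=px2w(d,c,6)[:,:2].astype(np.float32)
r=cv2.minAreaRect(w); print(r); b=cv2.boxPoints(r); print(b)
from scipy.optimize import minimize
# area-based: project model rect, IoU
def iou(p):
    R=np.array([[np.cos(p[2]),-np.sin(p[2])],[np.sin(p[2]),np.cos(p[2])]])
    q=np.array([[62,100],[62,-100],[-62,-100],[-62,100]])@R.T+p[:2]
    k=np.zeros(m.shape,np.uint8); cv2.fillPoly(k,[np.round(w2px(d,np.c_[q,[6]*4])*16).astype(int)],255,cv2.LINE_AA,4)
    return np.abs(k.astype(float)-m).sum()/255
best=min((minimize(iou,[542+a,28+b,.105+c],method="Nelder-Mead",options=dict(initial_simplex=[[542+a,28+b,.105+c],[548,28,.105],[542,34,.105],[542,28,.13]])) for a in(0,2) for b in(0,-2) for c in(0,.01)),key=lambda o:o.fun)
print(best.x,best.fun)
E
python3 tray.py
```

```text
((545.97216796875, 29.632461547851562), (122.23971557617188, 197.5943145751953), 7.343958377838135)
[[472.7249   119.80647 ]
 [497.98248  -76.166916]
 [619.2194   -60.54155 ]
 [593.96185  135.43184 ]]
[5.46468174e+02 2.87995953e+01 1.16258597e-01] 313.56470588235294
```

Run:
```python
from h import *
print(move([560.4,78.6,100],0.112), move([560.4,78.6,55],.112))
```

```text
(array([-255.3,   94.5,  -56.2]), np.float64(1.522)) (array([-255.4,   94.5,  -11.2]), np.float64(1.522))
```

Request:
{"api": "step_arm", "payload": {"grip": 39.88, "moves": [{"tx": 0, "ty": 0, "tz": 0, "roll": 0}, {"tx": 0, "ty": 0, "tz": -25, "roll": 0}, {"tx": -15, "ty": 6, "tz": -56, "roll": 0.12}, {"tx": -40, "ty": 15, "tz": -56, "roll": 0.24}, {"tx": -70, "ty": 26, "tz": -56, "roll": 0.36}, {"tx": -100, "ty": 37, "tz": -56, "roll": 0.48}, {"tx": -130, "ty": 48, "tz": -56, "roll": 0.6}, {"tx": -160, "ty": 60, "tz": -56, "roll": 0.72}, {"tx": -190, "ty": 71, "tz": -56, "roll": 0.84}, {"tx": -220, "ty": 82, "tz": -56, "roll": 0.96}, {"tx": -243, "ty": 90, "tz": -56, "roll": 1.08}, {"tx": -255, "ty": 94.5, "tz": -56, "roll": 1.2}]}}

```text
t: 16.27
eef_pos: [561.2, 75.7, 99.7]
tcp_rot: [3.141, -0.0, 0.426]
ft_force: [-0.4, 0.1, -1.7]
opening: 0.421
grip_force: 7.6
```

```bash
python3 est2.py 20 20.5 0 10;python3 - <<'E'
from h import *
print(move([560.4,78.6,55],0.112))
E
```

```text
bbox (265, 228, 114, 84) yaw 0.4163514689313015 [561.83041456  74.91872569  99.68409976] 7.575214728713036
0.0 necktop,x40 edge,hip edge [[324.0, 341.0], [267.0, 273.0], [286.0, 226.0]] Ez 58.5
10.0 necktop,x40 edge,hip edge [[324.0, 323.0], [268.0, 261.0], [287.0, 244.0]] Ez 55.8
(array([ 0.2, -4. , 44.7]), np.float64(0.304))
```

Request:
{"api": "step_arm", "payload": {"moves": [{"tx": 0, "ty": -4, "tz": 10, "roll": 0.11}, {"tx": 0, "ty": -4, "tz": 25, "roll": 0.22}, {"tx": 0, "ty": -4, "tz": 38, "roll": 0.304}, {"tx": 0, "ty": -4, "tz": 44.7, "roll": 0.304}, {"tx": 0, "ty": -4, "tz": 44.7, "roll": 0.304}]}}

```text
t: 16.73
eef_pos: [557.8, 82.3, 53.8]
tcp_rot: [-3.141, 0.002, 0.134]
ft_force: [0.3, -0.9, -1.1]
opening: 0.421
grip_force: 7.6
```

Request:
{"api": "step_arm", "payload": {"moves": [{"tx": 5, "ty": 0, "tz": 0, "roll": 0}, {"tx": 9, "ty": 0, "tz": -0.5, "roll": 0}, {"tx": 13, "ty": 0, "tz": -1.5, "roll": 0}, {"tx": 17, "ty": 0, "tz": -2, "roll": 0}, {"tx": 21, "ty": 0, "tz": -2.5, "roll": 0}, {"tx": 25, "ty": 0, "tz": -3, "roll": 0}, {"tx": 29, "ty": 0, "tz": -3, "roll": 0}, {"tx": 33, "ty": 0, "tz": -3, "roll": 0}, {"tx": 33, "ty": 0, "tz": -3, "roll": 0}]}}

```text
t: 17.48
eef_pos: [592.3, 86.4, 58.0]
tcp_rot: [3.142, -0.001, 0.13]
ft_force: [-0.8, 0.8, -0.5]
opening: 0.42
grip_force: 7.6
```

```bash
python3 est2.py 20 20.5 0 10 20 30 40
```

```text
bbox (268, 269, 108, 43) yaw 0.12987991400276444 [592.04892505  86.34663071  58.05218044] 7.613194584846497
0.0 necktop,x40 edge,hip edge [[320.0, 342.0], [263.0, 275.0], [284.0, 227.0]] Ez 16.9
10.0 necktop,x40 edge,hip edge [[320.0, 324.0], [264.0, 263.0], [285.0, 245.0]] Ez 14.2
20.0 necktop,x40 edge,hip edge [[320.0, 306.0], [265.0, 253.0], [285.0, 264.0]] Ez 13.5
30.0 necktop,x40 edge,hip edge [[320.0, 287.0], [267.0, 246.0], [285.0, 283.0]] Ez 14.6
40.0 necktop,x40 edge,hip edge [[320.0, 270.0], [268.0, 240.0], [285.0, 302.0]] Ez 17.7
```

Run:
```python
from h import *
im=shot("scene")["pixels"]; a=cv2.imread("pics/last.png")
cv2.imwrite("pics/v9.png",np.hstack([a,cv2.resize(im[190:290,310:415],(399,380),interpolation=cv2.INTER_CUBIC)]))
```

```text
(no output)
```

View pics/v9.png

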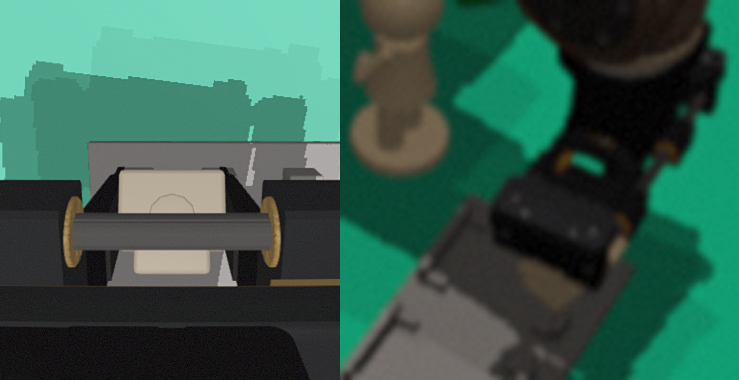

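```bash
python3 est2.py 23 13.7 20 25 30
python3 - <<'E'
from h import *
d=shot("wrist"); print(px2w(d,[[239,242],[489,241],[306,262]],[6,6,22]))
im=d["pixels"]
# tray +x edge: green->gray transition per column
hsv=cv2.cvtColor(im,cv2.COLOR_BGR2HSV)
pts=[]
for u in list(range(245,300,5))+list(range(410,600,10)):
    col=hsv[200:275,u,1]; k=np.where(col<60)[0]
    if len(k): pts.append((u,200+k[0]))
w=px2w(d,pts,6)[:,:2]; print(np.round(w[::4],1).tolist()); p=np.polyfit(w[:,1],w[:,0],1); print(p,"yaw",-np.arctan(p[0]), "x at y=76:",np.polyval(p,76))
row=hsv[250,200:280,1]; print(row.tolist()[20:60])
E
```

```text
bbox (268, 269, 108, 43) yaw 0.12985242311229173 [591.781101    86.25735355  58.12891427] 7.604443430900574
20.0 necktop,x40 edge,hip edge [[320.0, 326.0], [266.0, 272.0], [286.0, 276.0]] Ez 13.0
25.0 necktop,x40 edge,hip edge [[320.0, 317.0], [267.0, 268.0], [286.0, 285.0]] Ez 14.0
30.0 necktop,x40 edge,hip edge [[320.0, 309.0], [267.0, 265.0], [286.0, 295.0]] Ez 15.5
[[594.82709904 134.2460942    6.        ]
 [614.05385144  -9.56452079   6.        ]
 [592.80457826  94.35903823  22.        ]]
[[596.5, 130.9], [598.0, 119.4], [599.4, 108.0], [608.9, 30.5], [611.9, 7.3], [614.9, -16.0], [617.9, -39.6]]
[-1.24016795e-01  6.12768716e+02] yaw 0.1233867986630104 x at y=76: 603.3434396857592
[133, 132, 136, 138, 132, 133, 135, 133, 137, 134, 135, 133, 131, 138, 134, 134, 138, 127, 10, 13, 9, 7, 9, 9, 7, 7, 9, 11, 7, 11, 9, 9, 9, 9, 9, 7, 7, 7, 4, 11]
```

Run:
```python
from h import *
print(move([512.9,72.6,50.5],0.118))
```

```text
(array([-79.9,   3.4,   7.6]), np.float64(0.012))
```

Request:
{"api": "step_arm", "payload": {"moves": [{"tx": -4, "ty": 0, "tz": -6, "roll": 0}, {"tx": -15, "ty": 1, "tz": -10, "roll": 0}, {"tx": -35, "ty": 2, "tz": -10, "roll": 0.012}, {"tx": -60, "ty": 3.4, "tz": -10, "roll": 0.012}, {"tx": -80, "ty": 3.4, "tz": -8, "roll": 0.012}, {"tx": -80, "ty": 3.4, "tz": 0, "roll": 0.012}, {"tx": -80, "ty": 3.4, "tz": 5, "roll": 0.012}, {"tx": -80, "ty": 3.4, "tz": 7.6, "roll": 0.012}, {"tx": -80, "ty": 3.4, "tz": 7.6, "roll": 0.012}]}}

```text
t: 18.43
eef_pos: [514.0, 72.8, 51.4]
tcp_rot: [3.142, -0.004, 0.118]
ft_force: [2.8, 2.2, 3.3]
opening: 0.42
grip_force: 7.8
```

```bash
python3 est2.py 23 13.7 15 20 25 30; python3 -c "
from h import *
print(move([512.9,72.6,50.5],.118))"
```

```text
bbox (264, 263, 116, 49) yaw 0.11750587648565092 [513.91688248  72.80565801  51.38709327] 7.760315760970116
15.0 necktop,x40 edge,hip edge [[320.0, 333.0], [266.0, 276.0], [285.0, 266.0]] Ez 5.8
20.0 necktop,x40 edge,hip edge [[320.0, 325.0], [266.0, 272.0], [286.0, 276.0]] Ez 6.3
25.0 necktop,x40 edge,hip edge [[320.0, 317.0], [267.0, 268.0], [286.0, 285.0]] Ez 7.3
30.0 necktop,x40 edge,hip edge [[320.0, 308.0], [267.0, 265.0], [286.0, 295.0]] Ez 8.8
(array([-1. ,  0.1,  0.9]), np.float64(-0.0))
```

Request:
{"api": "step_arm", "payload": {"moves": [{"tx": 4, "ty": 0, "tz": 1.8, "roll": 0}, {"tx": 7.9, "ty": 0, "tz": 3.3, "roll": 0}, {"tx": 10.5, "ty": 0, "tz": 4.5, "roll": 0}, {"tx": 13.1, "ty": 0, "tz": 5.9, "roll": 0}, {"tx": 15.6, "ty": 0, "tz": 7.2, "roll": 0}, {"tx": 18.1, "ty": 0, "tz": 8.5, "roll": 0}, {"tx": 20.5, "ty": 0, "tz": 10, "roll": 0}, {"tx": 22.8, "ty": 0, "tz": 11.6, "roll": 0}, {"tx": 25, "ty": 0, "tz": 13.3, "roll": 0}, {"tx": 27.3, "ty": 0, "tz": 15, "roll": 0}]}}

```text
t: 19.32
eef_pos: [539.8, 75.9, 35.4]
tcp_rot: [-3.142, -0.0, 0.118]
ft_force: [-0.3, -0.9, 4.8]
opening: 0.423
grip_force: 7.8
```

```bash
python3 est2.py 23 13.7 30 40 50 60
```

```text
bbox (264, 262, 116, 50) yaw 0.11776116447931417 [540.20127416  75.89269941  35.26602917] 7.832600176334381
30.0 necktop,x40 edge,hip edge [[320.0, 308.0], [267.0, 264.0], [286.0, 294.0]] Ez -7.3
40.0 necktop,x40 edge,hip edge [[320.0, 291.0], [268.0, 258.0], [285.0, 314.0]] Ez -3.0
50.0 necktop,x40 edge,hip edge [[320.0, 275.0], [270.0, 254.0], [285.0, 334.0]] Ez 3.1
60.0 necktop,x40 edge,hip edge [[320.0, 262.0], [271.0, 252.0], [284.0, 355.0]] Ez 10.7
```

```bash
cat > rows.py <<'E'
from h import *
d=shot("wrist"); im=d["pixels"]; hsv=cv2.cvtColor(im,cv2.COLOR_BGR2HSV)
for r in list(range(230,314,6))+[352,358,364,370,376,382]:
    u=[x for x in range(225,430,8)]
    print(r," ".join("%d/%d/%d"%tuple(hsv[r,x]) for x in u[4:21:2]))
E
python3 rows.py
```

```text
230 5/13/119 6/11/118 15/9/119 10/6/119 15/9/116 15/9/115 12/11/116 8/9/116 15/9/117
236 0/6/119 8/9/119 15/9/118 10/6/119 0/9/118 6/11/120 0/9/118 0/9/119 10/13/117
242 15/13/117 30/7/116 170/7/116 0/7/117 18/11/117 20/7/114 0/7/116 173/9/116 18/11/116
248 18/11/118 174/11/119 174/11/118 0/9/119 23/9/115 0/7/116 0/7/117 0/7/116 10/7/114
254 20/6/118 8/9/118 8/9/118 12/11/120 18/11/116 0/4/116 10/7/116 8/9/117 8/9/115
260 8/9/119 8/9/117 15/13/118 30/7/116 8/9/116 8/9/118 0/9/117 15/9/114 0/9/115
266 0/6/119 18/40/179 19/43/179 19/41/181 18/42/181 19/44/179 19/41/181 19/43/180 8/9/117
272 15/9/118 19/43/178 19/41/179 19/41/180 19/43/179 18/41/180 17/42/181 19/41/179 0/7/114
278 0/6/81 18/44/180 19/41/180 19/43/179 18/42/178 19/43/179 19/43/179 20/41/180 60/8/32
284 20/31/25 19/41/179 18/43/180 18/42/172 18/43/179 19/42/176 18/43/178 19/41/179 162/67/19
290 120/27/19 19/42/178 19/43/180 19/43/177 18/41/180 19/41/179 19/43/178 18/43/179 0/21/24
296 165/20/26 19/43/180 18/42/181 20/41/180 20/43/178 19/43/180 19/41/180 18/41/180 168/58/22
302 110/92/25 19/41/179 18/40/179 18/43/180 18/44/180 18/43/180 18/43/180 18/41/180 165/20/25
308 132/58/22 19/40/180 19/43/180 19/41/181 19/41/181 19/42/181 18/44/181 19/43/180 50/33/23
352 165/10/49 20/47/158 18/42/184 20/42/182 19/42/182 19/43/180 19/41/182 19/44/158 18/27/47
358 170/17/46 170/7/112 18/42/183 19/39/183 20/41/181 17/40/183 18/42/182 0/5/110 15/10/53
364 150/16/49 15/7/77 20/40/184 19/40/183 20/41/181 19/41/182 19/41/182 15/7/76 158/21/49
370 160/15/52 6/12/105 18/44/180 18/44/179 19/43/179 17/44/179 19/43/179 173/9/115 30/5/51
376 170/16/48 18/11/114 18/47/159 19/44/155 19/45/157 18/44/156 19/45/159 0/9/115 15/11/48
382 82/143/96 81/137/140 80/128/139 19/41/154 60/3/89 18/43/155 80/130/139 81/136/139 81/124/200
```

Request:
{"api": "step_arm", "payload": {"moves": [{"tx": 4, "ty": 0, "tz": -6, "roll": 0}, {"tx": 20, "ty": 0, "tz": -10, "roll": 0}, {"tx": 36, "ty": 0, "tz": -10, "roll": 0}, {"tx": 46, "ty": 0, "tz": -10, "roll": 0}, {"tx": 46, "ty": 0, "tz": -10, "roll": 0}]}}

```text
t: 19.83
eef_pos: [587.1, 81.4, 45.9]
tcp_rot: [3.141, -0.002, 0.118]
ft_force: [-0.6, -0.0, -1.0]
opening: 0.421
grip_force: 7.8
```

```bash
python3 est2.py 8 14 20 27 35
```

```text
bbox (264, 262, 116, 50) yaw 0.11787097762947973 [585.66235664  81.26362157  45.58365006] 7.833304703235626
20.0 necktop,x40 edge,hip edge [[320.0, 334.0], [260.0, 273.0], [283.0, 277.0]] Ez 14.5
27.0 necktop,x40 edge,hip edge [[320.0, 314.0], [261.0, 262.0], [283.0, 288.0]] Ez 15.3
35.0 necktop,x40 edge,hip edge [[320.0, 292.0], [262.0, 251.0], [283.0, 301.0]] Ez 17.0
```

Request:
{"api": "step_arm", "payload": {"moves": [{"tx": 3, "ty": 0, "tz": 0, "roll": 0}, {"tx": 6, "ty": 0, "tz": 0.2, "roll": 0}, {"tx": 10.5, "ty": 0, "tz": 1, "roll": 0}, {"tx": 14, "ty": 0, "tz": 2.2, "roll": 0}, {"tx": 17.4, "ty": 0, "tz": 3.6, "roll": 0}, {"tx": 20.7, "ty": 0, "tz": 5.3, "roll": 0}, {"tx": 23.8, "ty": 0, "tz": 7.3, "roll": 0}, {"tx": 26.8, "ty": 0, "tz": 9.5, "roll": 0}, {"tx": 29.5, "ty": 0, "tz": 12, "roll": 0}, {"tx": 29.5, "ty": 0, "tz": 12, "roll": 0}]}}

```text
t: 20.72
eef_pos: [615.0, 84.7, 32.9]
tcp_rot: [-3.142, 0.0, 0.118]
ft_force: [-0.9, -0.2, 0.0]
opening: 0.417
grip_force: 7.8
```

```bash
python3 est2.py 8 14 45 55 65; python3 rows.py | cut -c1-80
```

```text
bbox (264, 262, 116, 50) yaw 0.11779118211401585 [614.65434527  84.70011087  32.91005687] 7.7558885514736176
45.0 necktop,x40 edge,hip edge [[320.0, 264.0], [264.0, 237.0], [283.0, 316.0]] Ez 7.9
55.0 necktop,x40 edge,hip edge [[320.0, 241.0], [266.0, 229.0], [282.0, 332.0]] Ez 12.7
65.0 necktop,x40 edge,hip edge [[320.0, 222.0], [268.0, 224.0], [282.0, 349.0]] Ez 18.7
230 81/133/136 81/137/134 81/136/135 81/139/134 81/133/136 81/133/134 81/137/134
236 81/133/136 80/139/134 80/135/134 81/135/134 81/135/134 81/131/136 81/134/135
242 81/136/135 81/137/134 81/135/134 81/134/135 81/135/134 81/134/135 81/127/137
248 81/135/134 82/133/136 81/136/135 81/131/136 81/138/135 81/131/136 80/130/135
254 82/136/133 81/137/136 81/137/134 81/135/136 82/134/135 81/132/135 81/136/135
260 82/135/134 81/134/135 81/129/136 82/137/134 81/141/134 81/134/135 81/138/133
266 81/130/137 17/50/159 18/47/158 17/50/157 19/45/160 18/47/156 18/49/157 18/48
272 80/136/135 19/43/161 19/44/162 19/44/161 19/46/161 18/44/162 19/46/162 19/47
278 80/135/91 19/44/162 19/46/161 18/44/163 17/44/164 18/42/163 20/45/163 18/44/
[... 191 characters left out ...]
45/163 19/47/164 20/45/164 18/42/170 19/45/163 18/46
302 132/55/23 19/43/165 19/45/165 18/43/153 18/44/174 18/45/157 19/44/162 18/42/
308 0/51/15 18/45/164 19/44/163 19/45/153 19/43/166 19/45/153 19/45/163 19/44/16
352 0/11/45 18/44/168 18/44/168 19/42/165 18/46/167 19/43/166 19/43/165 19/46/16
358 173/22/46 18/46/166 19/42/184 19/42/183 19/42/184 19/40/184 19/42/183 19/45/
364 10/17/46 18/46/166 18/43/166 18/46/166 19/45/164 18/45/166 18/46/167 19/45/1
370 0/16/48 19/45/165 18/43/166 19/43/166 19/43/167 17/43/166 18/45/165 19/45/16
376 30/6/44 18/45/158 18/43/166 18/44/164 19/43/166 17/43/166 18/45/166 18/46/16
382 160/10/76 15/19/108 18/44/167 18/43/165 19/45/166 18/45/166 18/43/165 18/44/
```

Run:
```python
from h import *
im=shot("scene")["pixels"]; a=shot("wrist")["pixels"][200:420,200:440]; t=shot("top")["pixels"]
a=cv2.resize(a,(400,366)); 
p=w2px(shot("scene"),[[615,85,30]])[0].astype(int); print(p)
b=cv2.resize(im[p[1]-45:p[1]+47,p[0]-50:p[0]+50],(400,366),interpolation=cv2.INTER_CUBIC)
cv2.imwrite("pics/v10.png",np.hstack([a,b]))
```

```text
[383 269]
```

View pics/v10.png

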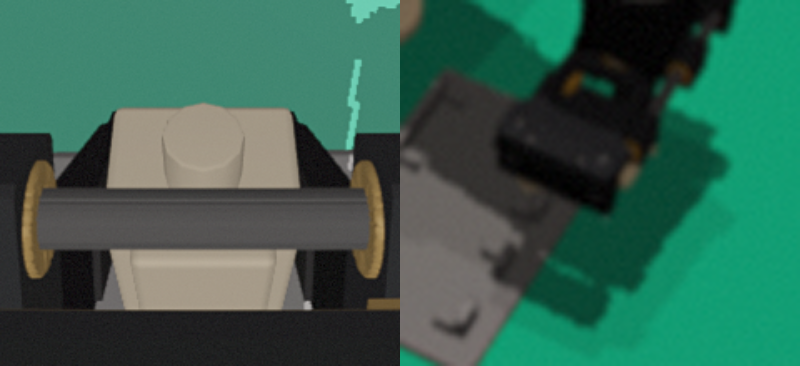

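```bash
cat > fit.py <<'E'
from h import *
import sys
from scipy.optimize import minimize
def block(y,z0,z1,x0=-40,x1=40): return [(x,s*y,z) for x in(x0,x1) for s in(1,-1) for z in(z0,z1)]
a=np.linspace(0,2*np.pi,16)
PARTS=[block(20,0,30),block(14,0,38),[(x,8*np.cos(t),18+8*np.sin(t)) for x in(40,54) for t in a]]
def axes(s,th):
    yaw=s["tcp_rot"][2]; b=np.array([np.cos(yaw),np.sin(yaw),0]); up=np.array([0,0,1.])
    x=np.cos(th)*up+np.sin(th)*b; z=-np.cos(th)*b+np.sin(th)*up
    return np.array([x,np.cross(z,x),z])
def fit(t0,x0,z0,y0=0):
    d=shot("wrist"); s=env.state(); g=s["eef_pos"]+[0,0,18.8]; hsv=cv2.cvtColor(d["pixels"],cv2.COLOR_BGR2HSV)
    m=cv2.inRange(hsv,(13,28,85),(26,75,255)); reg=np.zeros_like(m); reg[120:312,262:384]=1; reg[352:380,262:384]=1
    dark=cv2.inRange(hsv,(0,0,0),(180,255,60)); reg[dark>0]=0
    def cost(p):
        A=axes(s,np.radians(p[0])); k=np.zeros(m.shape,np.uint8)
        for P in PARTS:
            q=w2px(d,(np.array(P)-[p[1],p[3],p[2]])@A+g).astype(np.float32)
            cv2.fillConvexPoly(k,np.round(cv2.convexHull(q)*16).astype(int),255,cv2.LINE_AA,4)
        return (np.abs(k.astype(float)-m)*reg).sum()/255
    best=None
    for dt in(-20,-8,0,8,20):
        for dx in (-8,0,8):
            c=np.array([t0+dt,x0+dx,z0,y0],float)
            o=minimize(cost,c,method="Nelder-Mead",options=dict(initial_simplex=[c,c+[6,0,0,0],c+[0,5,0,0],c+[0,0,5,0],c+[0,0,0,2]],maxiter=220))
            if best is None or o.fun<best.fun: best=o
    p=best.x; A=axes(s,np.radians(p[0])); E=(np.array([-40,0,0])-[p[1],p[3],p[2]])@A+g; O=(-np.array([p[1],p[3],p[2]]))@A+g
    print("th %.1f xg %.1f zg %.1f yg %.1f cost %.0f"%(*p,best.fun),"E",np.round(E,1),"O",np.round(O,1),"tcp",np.round(s["eef_pos"],1),"F",np.round(s["ft_force"],1),"grip",round(s["grip_force"],1),"t",round(s["t"],2))
    return p
if __name__=="__main__": fit(*map(float,sys.argv[1:]))
E
time python3 fit.py 50 14 9
```

```text
th 50.9 xg 20.2 zg 7.0 yg 0.5 cost 97 E [572.6  79.3   8.7] O [603.4  82.9  34. ] tcp [614.5  84.7  33.4] F [ 0.3  0.7 -0.8] grip 7.8 t 21.07
real	0m13.329s
user	0m5.714s
sys	0m7.850s
```

Request:
{"api": "step_arm", "payload": {"moves": [{"tx": -3, "ty": 0, "tz": -6, "roll": 0}, {"tx": -15, "ty": 0, "tz": -8, "roll": 0}, {"tx": -40, "ty": 0, "tz": -8, "roll": 0}, {"tx": -62, "ty": 0, "tz": -8, "roll": 0}, {"tx": -73, "ty": 0, "tz": -6, "roll": 0}, {"tx": -73, "ty": 0, "tz": 0, "roll": 0}, {"tx": -73, "ty": 0, "tz": 2.5, "roll": 0}, {"tx": -71, "ty": 0, "tz": 5, "roll": 0}, {"tx": -69, "ty": 0, "tz": 7.2, "roll": 0}, {"tx": -67.4, "ty": 0, "tz": 9.4, "roll": 0}, {"tx": -65.8, "ty": 0, "tz": 11.7, "roll": 0}, {"tx": -65.8, "ty": 0, "tz": 11.7, "roll": 0}]}}

```text
t: 22.07
eef_pos: [550.2, 77.0, 21.5]
tcp_rot: [-3.142, -0.001, 0.118]
ft_force: [1.4, 0.1, -0.2]
opening: 0.422
grip_force: 7.8
```

```bash
python3 fit.py 58 18 7
```

```text
th 58.1 xg 20.9 zg 6.8 yg 0.5 cost 96 E [501.9  70.8   2.4] O [535.7  74.8  23.5] tcp [549.7  77.   21.5] F [ 0.2  0.1 -0.7] grip 7.7 t 22.12
```

Request:
{"api": "step_arm", "payload": {"moves": [{"tx": 1.5, "ty": 0, "tz": 2, "roll": 0}, {"tx": 2.8, "ty": 0, "tz": 4, "roll": 0}, {"tx": 4, "ty": 0, "tz": 6, "roll": 0}, {"tx": 5, "ty": 0, "tz": 8, "roll": 0}, {"tx": 5.8, "ty": 0, "tz": 10, "roll": 0}, {"tx": 6.6, "ty": 0, "tz": 12, "roll": 0}, {"tx": 7, "ty": 0, "tz": 13, "roll": 0}, {"tx": 7, "ty": 0, "tz": 13, "roll": 0}]}}

```text
t: 22.78
eef_pos: [556.0, 77.8, 8.4]
tcp_rot: [-3.141, 0.001, 0.118]
ft_force: [1.5, -0.0, 0.5]
opening: 0.421
grip_force: 7.7
```

```bash
python3 fit.py 72 20 6.5
```

```text
th 72.8 xg 21.4 zg 5.2 yg 0.5 cost 80 E [499.   70.5   4.1] O [537.   75.   15.9] tcp [555.7  77.8   8.4] F [1.1 0.4 0.8] grip 7.7 t 22.83
```

Request:
{"api": "step_arm", "payload": {"grip": 39.98, "moves": [{"tx": 0.2, "ty": 0, "tz": 1, "roll": 0}, {"tx": 0.2, "ty": 0, "tz": 1, "roll": 0}, {"tx": 0.2, "ty": 0, "tz": 1, "roll": 0}]}}

```text
t: 23.08
eef_pos: [555.8, 77.8, 7.4]
tcp_rot: [-3.141, 0.001, 0.118]
ft_force: [0.2, 0.5, -1.0]
opening: 0.427
grip_force: 1.3
```

Request:
{"api": "step_arm", "payload": {"grip": 39.986, "moves": [{"tx": 0, "ty": 0, "tz": 0, "roll": 0}, {"tx": 0, "ty": 0, "tz": 0, "roll": 0}, {"tx": 0, "ty": 0, "tz": 0, "roll": 0}]}}

```text
t: 23.33
eef_pos: [556.1, 77.8, 7.6]
tcp_rot: [-3.141, 0.0, 0.118]
ft_force: [0.3, 0.2, -0.9]
opening: 0.421
grip_force: 0.9
```

Request:
{"api": "step_arm", "payload": {"grip": 39.991, "moves": [{"tx": 0, "ty": 0, "tz": 0, "roll": 0}, {"tx": 0, "ty": 0, "tz": 0, "roll": 0}, {"tx": 0, "ty": 0, "tz": 0, "roll": 0}, {"tx": 0, "ty": 0, "tz": 0, "roll": 0}]}}

```text
t: 23.67
eef_pos: [556.4, 77.8, 7.8]
tcp_rot: [-3.142, -0.0, 0.118]
ft_force: [-0.7, 0.4, -1.5]
opening: 0.421
grip_force: 0.6
```

```bash
python3 fit.py 78 20 6.5
```

```text
th 73.4 xg 21.8 zg 5.8 yg 0.5 cost 79 E [499.3  70.6   3.4] O [537.4  75.1  14.8] tcp [556.4  77.8   7.8] F [-0.5  0.2 -1. ] grip 0.6 t 23.72
```

Request:
{"api": "step_arm", "payload": {"grip": 39.994, "moves": [{"tx": 0, "ty": 0, "tz": 0, "roll": 0}, {"tx": 0, "ty": 0, "tz": 0, "roll": 0}, {"tx": 0, "ty": 0, "tz": 0, "roll": 0}]}}

```text
t: 23.97
eef_pos: [556.4, 77.8, 7.8]
tcp_rot: [-3.142, -0.0, 0.118]
ft_force: [0.2, 0.2, -1.3]
opening: 0.418
grip_force: 0.5
```

Request:
{"api": "step_arm", "payload": {"grip": 39.997, "moves": [{"tx": 0, "ty": 0, "tz": 0, "roll": 0}, {"tx": 0, "ty": 0, "tz": 0, "roll": 0}, {"tx": 0, "ty": 0, "tz": 0, "roll": 0}, {"tx": 0, "ty": 0, "tz": 0, "roll": 0}]}}

```text
t: 24.3
eef_pos: [556.4, 77.8, 7.8]
tcp_rot: [-3.142, -0.0, 0.118]
ft_force: [0.1, 0.4, -0.3]
opening: 0.422
grip_force: 0.2
```

```bash
python3 fit.py 80 20 9
```

```text
th 91.4 xg 16.6 zg 25.0 yg 0.5 cost 665 E [499.7  70.6   3. ] O [539.4  75.3   2. ] tcp [556.4  77.8   7.8] F [ 0.1 -0.  -0.5] grip 0.2 t 24.35
```

Request:
{"api": "step_arm", "payload": {"grip": 60, "moves": [{"tx": 0, "ty": 0, "tz": 0, "roll": 0}, {"tx": 0, "ty": 0, "tz": 0, "roll": 0}, {"tx": 0, "ty": 0, "tz": 0, "roll": 0}, {"tx": 0, "ty": 0, "tz": -15, "roll": 0}, {"tx": 0, "ty": 0, "tz": -40, "roll": 0}, {"tx": 0, "ty": 0, "tz": -80, "roll": 0}, {"tx": 0, "ty": 0, "tz": -120, "roll": 0}, {"tx": 0, "ty": 0, "tz": -160, "roll": 0}, {"tx": 0, "ty": 0, "tz": -190, "roll": 0}, {"tx": 0, "ty": 0, "tz": -190, "roll": 0}]}}

```text
t: 25.18
eef_pos: [558.5, 78.0, 203.9]
tcp_rot: [3.141, -0.01, 0.118]
ft_force: [1.5, -0.7, 0.2]
opening: 0.634
grip_force: 0.0
```

```bash
cat > fitf.py <<'E'
# fit a resting casting: mode flat (th=90) or standing (th=0); params world x,y,yaw of the heading b
from h import *
import sys
from scipy.optimize import minimize
from fit import PARTS
def fitrest(mode,x0,y0,yaw0,zb,box=None):
    d=shot("wrist"); hsv=cv2.cvtColor(d["pixels"],cv2.COLOR_BGR2HSV)
    m=cv2.inRange(hsv,(8,28,75),(26,110,255)); up=np.array([0,0,1.])
    def hulls(p):
        b=np.array([np.cos(p[2]),np.sin(p[2]),0])
        x,z,o=(b,up,[p[0],p[1],zb]) if mode=="flat" else (up,-b,[p[0],p[1],zb+40])
        A=np.array([x,np.cross(z,x),z]); return [cv2.convexHull(w2px(d,np.array(P)@A+o).astype(np.float32)) for P in PARTS]
    c0=np.vstack(hulls([x0,y0,yaw0]))[:,0]; lo=np.maximum(c0.min(0)-35,0).astype(int); hi=(c0.max(0)+35).astype(int); hi[1]=min(hi[1],275)
    reg=np.zeros(m.shape); reg[lo[1]:hi[1],lo[0]:hi[0]]=1
    def cost(p):
        k=np.zeros(m.shape,np.uint8)
        for h in hulls(p): cv2.fillConvexPoly(k,np.round(h*16).astype(int),255,cv2.LINE_AA,4)
        return (np.abs(k.astype(float)-m)*reg).sum()/255
    best=None
    for dx in(-10,0,10):
        for dw in (-.15,0,.15):
            c=np.array([x0+dx,y0,yaw0+dw]); o=minimize(cost,c,method="Nelder-Mead",options=dict(initial_simplex=[c,c+[8,0,0],c+[0,8,0],c+[0,0,.15]],xatol=.05))
            if best is None or o.fun<best.fun: best=o
    print(mode,"O",np.round(best.x,3),"cost",best.fun,"area",(m*reg).sum()/255, lo,hi)
    return best.x
if __name__=="__main__": fitrest(sys.argv[1],*map(float,sys.argv[2:]))
E
python3 fitf.py flat 539.5 75.5 .118 6; python3 -c "
from h import *
print(move([490,-300,200],3.14))"
```

```text
flat O [5.40026e+02 7.53220e+01 1.16000e-01] cost 281.3607843137255 area 3881.0 [262 143] [379 275]
(array([-1.115e+02,  3.674e+02,  3.000e-01]), np.float64(-3.022))
```

Request:
{"api": "step_arm", "payload": {"grip": 95, "moves": [{"tx": -10, "ty": 31, "tz": 0, "roll": -0.12}, {"tx": -20, "ty": 62, "tz": 0, "roll": -0.24}, {"tx": -30, "ty": 93, "tz": 0, "roll": -0.36}, {"tx": -40, "ty": 124, "tz": 0, "roll": -0.48}, {"tx": -50, "ty": 155, "tz": 0, "roll": -0.6}, {"tx": -60, "ty": 186, "tz": 0, "roll": -0.72}, {"tx": -70, "ty": 217, "tz": 0, "roll": -0.84}, {"tx": -80, "ty": 248, "tz": 0, "roll": -0.96}, {"tx": -90, "ty": 279, "tz": 0, "roll": -1.08}, {"tx": -100, "ty": 310, "tz": 0, "roll": -1.2}, {"tx": -108, "ty": 345, "tz": 0, "roll": -1.32}, {"tx": -111.5, "ty": 367, "tz": 0, "roll": -1.44}]}}

```text
t: 26.23
eef_pos: [487.6, -302.3, 196.3]
tcp_rot: [-3.14, -0.001, 1.562]
ft_force: [0.2, -0.5, 0.4]
opening: 1.001
grip_force: 0.0
```

Request:
{"api": "step_arm", "payload": {"moves": [{"tx": 0, "ty": 0, "tz": 0, "roll": -0.12}, {"tx": 0, "ty": 0, "tz": 0, "roll": -0.24}, {"tx": 0, "ty": 0, "tz": 0, "roll": -0.36}, {"tx": 0, "ty": 0, "tz": 0, "roll": -0.48}, {"tx": 0, "ty": 0, "tz": 0, "roll": -0.6}, {"tx": 0, "ty": 0, "tz": 0, "roll": -0.72}, {"tx": 0, "ty": 0, "tz": 0, "roll": -0.84}, {"tx": 0, "ty": 0, "tz": 0, "roll": -0.96}, {"tx": 0, "ty": 0, "tz": 0, "roll": -1.08}, {"tx": 0, "ty": 0, "tz": 0, "roll": -1.2}, {"tx": 0, "ty": 0, "tz": 0, "roll": -1.32}, {"tx": 0, "ty": 0, "tz": 0, "roll": -1.44}]}}

```text
t: 27.23
eef_pos: [488.4, -299.5, 196.2]
tcp_rot: [3.14, -0.002, 3.004]
ft_force: [0.7, -0.2, -0.6]
opening: 0.996
grip_force: 0.0
```

```bash
python3 fitf.py stand 465 -303 3.14 0; python3 fitf.py stand 465 -303 2.8 0;python3 -c "
from h import *
s=env.state();print(s['eef_pos'],s['tcp_rot'],s['joints'])
d=shot('wrist');hsv=cv2.cvtColor(d['pixels'],cv2.COLOR_BGR2HSV);m=cv2.inRange(hsv,(8,28,75),(26,110,255))
n,l,st,c=cv2.connectedComponentsWithStats(m);print(st[st[:,4]>200][1:])"
```

```text
stand O [ 467.273 -308.81     3.307] cost 348.07450980392156 area 3016.0 [251 153] [380 275]
stand O [ 467.546 -308.308    3.288] cost 342.83529411764704 area 3012.0 [243 152] [375 275]
[ 488.39565305 -299.50322836  196.36648519] [ 3.14054036e+00 -1.68214396e-03  2.99993934e+00] [-6.65411387e-01  4.37257188e-01  1.70970491e+00  8.32823936e-05
  9.96613494e-01 -2.09459882e+00]
[[    0     0    95   280 14656]
 [  518    40    59    65  1847]
 [  281   191    62    71  3010]]
```

```bash
python3 -c "
from h import *
print(move([491.1,-304.7,41.2],3.3))"
```

```text
(array([ -3.6,  -4.9, 155.3]), np.float64(-0.305))
```

Request:
{"api": "step_arm", "payload": {"moves": [{"tx": -3.6, "ty": -4.9, "tz": 15, "roll": -0.1}, {"tx": -3.6, "ty": -4.9, "tz": 40, "roll": -0.2}, {"tx": -3.6, "ty": -4.9, "tz": 75, "roll": -0.305}, {"tx": -3.6, "ty": -4.9, "tz": 110, "roll": -0.305}, {"tx": -3.6, "ty": -4.9, "tz": 140, "roll": -0.305}, {"tx": -3.6, "ty": -4.9, "tz": 155, "roll": -0.305}, {"tx": -3.6, "ty": -4.9, "tz": 155, "roll": -0.305}]}}

```text
t: 27.97
eef_pos: [490.0, -303.9, 38.9]
tcp_rot: [3.137, -0.004, -2.985]
ft_force: [-0.4, -0.6, 0.2]
opening: 0.999
grip_force: 0.0
```

```bash
python3 - <<'E'
from h import *
d=shot('wrist');hsv=cv2.cvtColor(d['pixels'],cv2.COLOR_BGR2HSV);m=cv2.inRange(hsv,(8,28,60),(26,110,255));m[:, :220]=0;m[:,430:]=0
for r in range(200,312,5):
    k=np.where(m[r]>0)[0]
    print(r,(k[0],k[-1],hsv[r,int(k.mean()),2]) if len(k)>5 else None)
E
python3 fit.py 0 20 24
```

```text
200 None
205 None
210 None
215 None
220 None
225 None
230 (np.int64(304), np.int64(354), np.uint8(125))
235 (np.int64(281), np.int64(356), np.uint8(124))
240 (np.int64(279), np.int64(358), np.uint8(123))
245 (np.int64(277), np.int64(360), np.uint8(122))
250 (np.int64(274), np.int64(362), np.uint8(121))
255 (np.int64(272), np.int64(364), np.uint8(123))
260 (np.int64(270), np.int64(366), np.uint8(122))
265 (np.int64(268), np.int64(368), np.uint8(123))
270 (np.int64(266), np.int64(370), np.uint8(123))
275 (np.int64(264), np.int64(372), np.uint8(136))
280 (np.int64(261), np.int64(373), np.uint8(176))
285 (np.int64(261), np.int64(373), np.uint8(182))
290 (np.int64(261), np.int64(373), np.uint8(182))
295 (np.int64(262), np.int64(374), np.uint8(181))
300 (np.int64(262), np.int64(374), np.uint8(181))
305 (np.int64(263), np.int64(374), np.uint8(121))
310 (np.int64(263), np.int64(374), np.uint8(124))
th 0.2 xg 29.4 zg 20.6 yg -0.7 cost 355 E [ 471.5 -308.9   -8.2] O [ 471.4 -308.9   31.8] tcp [ 491.5 -305.    42.5] F [-0.2 -0.3  0.2] grip 0.0 t 28.07
```

Request:
{"api": "step_arm", "payload": {"grip": 39.85, "moves": [{"tx": -4.5, "ty": 0, "tz": 0, "roll": 0}, {"tx": -4.5, "ty": 0, "tz": 0, "roll": 0}, {"tx": -4.5, "ty": 0, "tz": 0, "roll": 0}, {"tx": -4.5, "ty": 0, "tz": 0, "roll": 0}, {"tx": -4.5, "ty": 0, "tz": 0, "roll": 0}, {"tx": -4.5, "ty": 0, "tz": 0, "roll": 0}, {"tx": -4.5, "ty": 0, "tz": 0, "roll": 0}, {"tx": -4.5, "ty": 0, "tz": 0, "roll": 0}, {"tx": -4.5, "ty": 0, "tz": 0, "roll": 0}, {"tx": -4.5, "ty": 0, "tz": 0, "roll": 0}, {"tx": -4.5, "ty": 0, "tz": 0, "roll": 0}, {"tx": -4.5, "ty": 0, "tz": 0, "roll": 0}]}}

```text
t: 29.07
eef_pos: [496.0, -304.3, 42.7]
tcp_rot: [3.141, -0.0, -2.98]
ft_force: [0.5, 0.6, 0.8]
opening: 0.423
grip_force: 24.7
```

```bash
python3 -c "
from h import *
s=env.state();print(s['eef_pos'],s['tcp_rot'],s['opening'],s['grip_force'])
print(move([566,-15.9,100],.118))"; python3 fit.py 0 20 24
```

```text
[ 496.01630003 -304.33289709   42.66765495] [ 3.14136214e+00 -6.91528049e-05 -2.98040720e+00] 0.42328742045976436 24.657841622829437
(array([-115.4,  273.5,  -57.3]), np.float64(-3.098))
th 0.0 xg 29.1 zg 25.8 yg -1.2 cost 257 E [ 470.9 -309.6   -7.6] O [ 470.8 -309.6   32.4] tcp [ 496.  -304.3   42.7] F [0.2 0.2 0.3] grip 25.1 t 29.12
```

Request:
{"api": "step_arm", "payload": {"grip": 40.13, "moves": [{"tx": 0, "ty": 0, "tz": -10, "roll": 0}, {"tx": 0, "ty": 0, "tz": -40, "roll": 0}, {"tx": -10, "ty": 24, "tz": -67, "roll": 0.12}, {"tx": -22, "ty": 50, "tz": -67, "roll": 0.24}, {"tx": -34, "ty": 78, "tz": -67, "roll": 0.36}, {"tx": -46, "ty": 106, "tz": -67, "roll": 0.48}, {"tx": -58, "ty": 134, "tz": -67, "roll": 0.6}, {"tx": -70, "ty": 162, "tz": -67, "roll": 0.72}, {"tx": -82, "ty": 190, "tz": -67, "roll": 0.84}, {"tx": -94, "ty": 218, "tz": -67, "roll": 0.96}, {"tx": -106, "ty": 248, "tz": -67, "roll": 1.08}, {"tx": -116.7, "ty": 272.4, "tz": -67, "roll": 1.2}]}}

```text
t: 30.12
eef_pos: [567.7, -14.8, 110.4]
tcp_rot: [3.141, 0.0, 2.097]
ft_force: [-0.2, -0.5, -1.6]
opening: 0.422
grip_force: 13.7
```

Request:
{"api": "step_arm", "payload": {"moves": [{"tx": 0, "ty": 0, "tz": 0, "roll": 0.12}, {"tx": 0, "ty": 0, "tz": 0, "roll": 0.24}, {"tx": 0, "ty": 0, "tz": 0, "roll": 0.36}, {"tx": 0, "ty": 0, "tz": 0, "roll": 0.48}, {"tx": 0, "ty": 0, "tz": 0, "roll": 0.6}, {"tx": 0, "ty": 0, "tz": 0, "roll": 0.72}, {"tx": 0, "ty": 0, "tz": 0, "roll": 0.84}, {"tx": 0, "ty": 0, "tz": 0, "roll": 0.96}, {"tx": 0, "ty": 0, "tz": 0, "roll": 1.08}, {"tx": 0, "ty": 0, "tz": 0, "roll": 1.2}, {"tx": 0, "ty": 0, "tz": 0, "roll": 1.32}, {"tx": 0, "ty": 0, "tz": 0, "roll": 1.44}]}}

```text
t: 31.12
eef_pos: [567.6, -16.9, 110.4]
tcp_rot: [3.141, -0.0, 0.657]
ft_force: [-0.4, -0.5, -0.6]
opening: 0.425
grip_force: 13.8
```

```bash
python3 -c "
from h import *
s=env.state();print(s['eef_pos'],s['tcp_rot'],s['grip_force'])
print(move([567.3,-16.7,56.7],.118))"; python3 fit.py 0 21 24
```

```text
[567.56217473 -16.85041297 110.38768101] [ 3.14129736e+00 -2.83532049e-04  6.56858071e-01] 13.751150071620941
(array([-0.1, -0.3, 53.7]), np.float64(0.539))
th 0.2 xg 28.5 zg 24.2 yg -0.8 cost 257 E [586.2  -1.8  60.6] O [586.3  -1.7 100.6] tcp [567.6 -16.9 110.4] F [-0.3 -0.  -1.9] grip 13.8 t 31.17
```

Request:
{"api": "step_arm", "payload": {"moves": [{"tx": 0, "ty": -0.3, "tz": 0, "roll": 0.12}, {"tx": 0, "ty": -0.3, "tz": 0, "roll": 0.24}, {"tx": 0, "ty": -0.3, "tz": 10, "roll": 0.36}, {"tx": 0, "ty": -0.3, "tz": 25, "roll": 0.48}, {"tx": 0, "ty": -0.3, "tz": 40, "roll": 0.539}, {"tx": 0, "ty": -0.3, "tz": 50, "roll": 0.539}, {"tx": 0, "ty": -0.3, "tz": 53.7, "roll": 0.539}, {"tx": 0, "ty": -0.3, "tz": 53.7, "roll": 0.539}]}}

```text
t: 31.83
eef_pos: [567.1, -16.5, 55.7]
tcp_rot: [-3.141, 0.001, 0.127]
ft_force: [-0.3, 0.6, -0.6]
opening: 0.426
grip_force: 2.8
```

Request:
{"api": "step_arm", "payload": {"moves": [{"tx": 4, "ty": 0, "tz": 0, "roll": 0}, {"tx": 8, "ty": 0, "tz": -1, "roll": 0}, {"tx": 12, "ty": 0, "tz": -2, "roll": 0}, {"tx": 16, "ty": 0, "tz": -3, "roll": 0}, {"tx": 20, "ty": 0, "tz": -3.8, "roll": 0}, {"tx": 24, "ty": 0, "tz": -4.3, "roll": 0}, {"tx": 28, "ty": 0, "tz": -4.5, "roll": 0}, {"tx": 32, "ty": 0, "tz": -4.4, "roll": 0}, {"tx": 36, "ty": 0, "tz": -4, "roll": 0}, {"tx": 40, "ty": 0, "tz": -3.3, "roll": 0}, {"tx": 44, "ty": 0, "tz": -2.5, "roll": 0}, {"tx": 48, "ty": 0, "tz": -1.5, "roll": 0}]}}

```text
t: 32.83
eef_pos: [615.4, -10.5, 57.4]
tcp_rot: [-3.141, 0.0, 0.124]
ft_force: [0.0, -0.4, -1.1]
opening: 0.424
grip_force: 3.1
```

```bash
python3 fit.py 35 21 18
```

```text
th -5.1 xg 20.4 zg 18.9 yg 0.4 cost 182 E [639.9  -7.9  17.5] O [636.4  -8.4  57.3] tcp [615.9 -10.5  57.2] F [-0.1  0.2 -0.9] grip 3.1 t 32.88
```

```bash
python3 fit.py 20 20 10; python3 fit.py 45 20 5; python3 rows.py | cut -c1-110
```

```text
th -5.2 xg 20.9 zg 19.8 yg 0.4 cost 184 E [640.5  -7.9  17.2] O [636.9  -8.3  57. ] tcp [615.5 -10.6  57.2] F [-0.5 -0.4 -1.6] grip 3.1 t 32.93
th 47.6 xg 13.7 zg 25.0 yg 0.4 cost 1464 E [592.4 -13.8  21.5] O [621.8 -10.1  48.4] tcp [615.1 -10.6  57.3] F [-1.  -0.4 -1.4] grip 3.1 t 32.98
230 81/129/134 81/128/137 19/48/128 18/46/128 20/46/128 19/49/129 18/48/127 81/125/137 80/127/139
236 81/133/134 81/127/133 17/51/130 17/46/128 20/47/130 21/47/129 19/50/127 81/127/135 81/128/136
242 81/128/133 80/129/136 17/50/128 18/48/127 19/49/129 18/49/130 20/52/128 81/130/135 81/127/137
248 81/133/132 81/138/135 19/50/128 18/50/128 18/47/130 18/48/128 18/49/129 81/133/134 81/127/135
254 81/128/134 17/55/131 18/49/129 19/50/128 19/49/126 19/47/129 19/50/127 16/52/122 81/123/137
260 8/12/85 18/48/127 18/49/126 18/50/128 20/48/127 18/50/128 17/46/127 20/48/123 8/11/91
266 0/7/106 21/48/127 20/46/127 18/49/130 18/49/129 19/49/126 18/50/128 18/47/129 15/10/105
272 170/7/108 20/51/129 23/48/127 19/48/128 16/48/128 17/49/129 20/46/128 19/48/127 20/7/107
278 15/10/52 20/48/128 18/47/129 20/51/126 16/48
[... 344 characters left out ...]
173 18/41/173 19/43/173 19/43/174 17/41/173 19/44/172 18/43/173 170/64/24
308 135/109/14 19/42/172 19/41/173 18/44/173 18/42/172 18/43/174 20/43/172 18/43/173 8/54/19
352 10/18/42 19/44/174 20/43/174 18/45/174 20/44/174 19/44/174 20/43/173 19/42/175 0/21/48
358 15/11/48 13/20/113 18/44/172 19/45/171 20/43/172 19/43/173 18/44/175 6/8/168 0/17/46
364 170/17/45 0/7/106 19/43/172 19/43/171 19/45/171 19/43/173 18/44/173 15/6/165 30/12/42
370 150/18/42 0/10/103 19/45/171 19/43/171 18/43/173 19/45/171 18/43/171 12/8/165 15/11/45
376 173/24/42 15/10/107 15/22/115 12/23/111 13/16/110 13/16/109 8/6/167 8/6/166 15/11/45
382 10/10/74 8/10/106 0/7/104 8/10/105 30/5/104 8/10/106 10/9/169 15/9/167 10/9/176
```

Request:
{"api": "step_arm", "payload": {"moves": [{"tx": 12, "ty": 0, "tz": -4, "roll": 0}, {"tx": 24, "ty": 0, "tz": 4, "roll": 0}, {"tx": 24, "ty": 0, "tz": 14, "roll": 0}, {"tx": 24, "ty": 0, "tz": 20, "roll": 0}, {"tx": 24, "ty": 0, "tz": 22.5, "roll": 0}, {"tx": 24, "ty": 0, "tz": 24.5, "roll": 0}, {"tx": 24, "ty": 0, "tz": 25.5, "roll": 0}]}}

```text
t: 33.62
eef_pos: [638.2, -7.7, 31.7]
tcp_rot: [-3.141, 0.001, 0.124]
ft_force: [-0.3, 0.3, -0.2]
opening: 0.421
grip_force: 0.0
```

Request:
{"api": "step_arm", "payload": {"grip": 60, "moves": [{"tx": 0, "ty": 0, "tz": 0, "roll": 0}, {"tx": 0, "ty": 0, "tz": 0, "roll": 0}, {"tx": 0, "ty": 0, "tz": 0, "roll": 0}, {"tx": 0, "ty": 0, "tz": 0, "roll": 0}]}}

```text
t: 33.95
eef_pos: [638.9, -7.7, 32.3]
tcp_rot: [3.142, -0.0, 0.124]
ft_force: [-0.4, 0.9, 0.6]
opening: 0.613
grip_force: 0.0
```

```bash
python3 fit.py 0 13 19
```

```text
th 12.2 xg 15.7 zg 12.0 yg 0.4 cost 161 E [638.9  -8.1  -5.9] O [647.3  -7.   33.2] tcp [638.9  -7.7  32.3] F [-0.7 -0.  -0.1] grip 0.0 t 34.0
```

```bash
python3 fitf.py stand 652 -7 .124 0; python3 rows.py | awk 'NR%2==1'| cut -c1-120
```

```text
stand O [ 6.40754e+02 -7.78200e+00  1.23000e-01] cost 48.55686274509804 area 889.0 [227 208] [418 275]
230 81/127/133 81/131/132 81/128/132 80/126/134 81/128/134 81/127/133 81/127/133 81/126/134 81/128/132
242 81/128/129 80/127/133 80/128/132 81/124/134 81/126/132 81/124/132 81/127/135 81/127/135 81/129/134
254 80/130/129 81/127/131 81/126/132 80/128/132 81/126/134 80/130/133 81/127/131 80/127/133 81/125/133
266 81/131/130 81/128/131 20/49/109 18/51/110 19/44/109 19/52/108 19/50/108 81/128/131 81/128/133
278 81/130/133 16/55/111 17/47/109 19/51/110 18/46/110 18/52/108 16/51/109 15/51/111 81/125/133
290 81/129/132 19/40/179 18/39/177 18/40/177 18/41/175 19/39/175 19/39/175 19/41/173 81/125/135
302 80/131/105 17/39/181 18/40/179 18/40/178 19/39/177 19/40/177 18/42/178 19/42/177 80/128/131
352 0/9/82 18/41/176 18/40/178 19/40/177 18/43/179 18/41/175 19/42/175 19/43/173 10/9/167
364 10/8/99 18/44/174 18/41/175 19/43/173 18/44/175 19/44/172 19/42/176 16/41/174 12/8/161
376 12/13/101 0/8/91 18/44/175 18/42/175 18/42/172 18/41/175 17/41/174 20/8/101 9/11/160
```

Request:
{"api": "step_arm", "payload": {"grip": 39.85, "moves": [{"tx": -8.6, "ty": 0, "tz": -7.9, "roll": 0}, {"tx": -8.6, "ty": 0, "tz": -7.9, "roll": 0}, {"tx": -8.6, "ty": 0, "tz": -7.9, "roll": 0}, {"tx": -8.6, "ty": 0, "tz": -7.9, "roll": 0}, {"tx": -8.6, "ty": 0, "tz": -7.9, "roll": 0}, {"tx": -8.6, "ty": 0, "tz": -7.9, "roll": 0}, {"tx": -8.6, "ty": 0, "tz": -7.9, "roll": 0}]}}

```text
t: 34.68
eef_pos: [630.4, -8.7, 39.9]
tcp_rot: [-3.141, -0.0, 0.124]
ft_force: [-0.7, 0.7, 0.6]
opening: 0.421
grip_force: 9.2
```

```bash
python3 fit.py 12 22 22
```

```text
th 12.3 xg 20.8 zg 22.3 yg 0.6 cost 165 E [639.2  -8.2  -5.5] O [647.7  -7.2  33.6] tcp [630.3  -8.7  39.9] F [0.2 0.3 0.8] grip 9.6 t 34.73
```

Request:
{"api": "step_arm", "payload": {"moves": [{"tx": 0, "ty": 0, "tz": -15, "roll": 0}, {"tx": 0, "ty": 0, "tz": -38, "roll": 0}, {"tx": -15, "ty": 0, "tz": -42, "roll": 0}, {"tx": -38, "ty": 0, "tz": -42, "roll": 0}, {"tx": -52, "ty": 0, "tz": -42, "roll": 0.006}, {"tx": -53, "ty": 0, "tz": -34, "roll": 0.006}, {"tx": -53, "ty": 0, "tz": -22, "roll": 0.006}, {"tx": -53, "ty": 0, "tz": -14, "roll": 0.006}, {"tx": -53, "ty": 0, "tz": -14, "roll": 0.006}]}}

```text
t: 35.48
eef_pos: [577.4, -15.2, 51.9]
tcp_rot: [-3.141, 0.002, 0.118]
ft_force: [-1.0, 0.8, -1.9]
opening: 0.423
grip_force: 9.6
```

Request:
{"api": "step_arm", "payload": {"moves": [{"tx": 4, "ty": 0, "tz": 0, "roll": 0}, {"tx": 8, "ty": 0, "tz": -0.3, "roll": 0}, {"tx": 12, "ty": 0, "tz": -1, "roll": 0}, {"tx": 16, "ty": 0, "tz": -1.3, "roll": 0}, {"tx": 20, "ty": 0, "tz": -1.2, "roll": 0}, {"tx": 24, "ty": 0, "tz": -1, "roll": 0}, {"tx": 28, "ty": 0, "tz": -0.3, "roll": 0}, {"tx": 32, "ty": 0, "tz": 0.5, "roll": 0}, {"tx": 36, "ty": 0, "tz": 1.5, "roll": 0}, {"tx": 41, "ty": 0, "tz": 3.2, "roll": 0}, {"tx": 46, "ty": 0, "tz": 5, "roll": 0}, {"tx": 46, "ty": 0, "tz": 5, "roll": 0}]}}

```text
t: 36.48
eef_pos: [624.4, -9.8, 48.6]
tcp_rot: [3.142, -0.001, 0.118]
ft_force: [-0.6, -0.1, -0.2]
opening: 0.419
grip_force: 9.5
```

```bash
python3 fit.py 45 16 15
```

```text
th 45.8 xg 26.4 zg 15.2 yg 0.4 cost 76 E [587.5 -14.6  10.3] O [615.9 -11.2  38.2] tcp [624.2  -9.8  48.7] F [ 0.5  0.3 -1.8] grip 9.5 t 36.53
```

Request:
{"api": "step_arm", "payload": {"moves": [{"tx": -4, "ty": 0, "tz": -6, "roll": 0}, {"tx": -18, "ty": 0, "tz": -9, "roll": 0}, {"tx": -42, "ty": 0, "tz": -9, "roll": 0}, {"tx": -66, "ty": 0, "tz": -9, "roll": 0}, {"tx": -79, "ty": 0, "tz": -7, "roll": 0}, {"tx": -79, "ty": 0, "tz": 1, "roll": 0}, {"tx": -79, "ty": 0, "tz": 5, "roll": 0}, {"tx": -79, "ty": 0, "tz": 7.5, "roll": 0}, {"tx": -76, "ty": 0, "tz": 10, "roll": 0}, {"tx": -73, "ty": 0, "tz": 12.2, "roll": 0}, {"tx": -70, "ty": 0, "tz": 14.8, "roll": 0}, {"tx": -67.8, "ty": 0, "tz": 17, "roll": 0}]}}

```text
t: 37.53
eef_pos: [556.5, -17.7, 31.3]
tcp_rot: [-3.141, 0.0, 0.118]
ft_force: [-0.2, 0.5, -0.8]
opening: 0.42
grip_force: 9.5
```

```bash
python3 fit.py 52 22 14
```

```text
th 57.7 xg 23.3 zg 15.1 yg 0.5 cost 128 E [511.5 -23.6   3.2] O [545.1 -19.6  24.5] tcp [556.6 -17.8  31. ] F [ 0.1 -0.1 -1.7] grip 9.5 t 37.58
```

Request:
{"api": "step_arm", "payload": {"moves": [{"tx": 1.8, "ty": 0, "tz": 2, "roll": 0}, {"tx": 3.5, "ty": 0, "tz": 4, "roll": 0}, {"tx": 5, "ty": 0, "tz": 6, "roll": 0}, {"tx": 6.4, "ty": 0, "tz": 8, "roll": 0}, {"tx": 7.7, "ty": 0, "tz": 10, "roll": 0}, {"tx": 8.9, "ty": 0, "tz": 12, "roll": 0}, {"tx": 10, "ty": 0, "tz": 14, "roll": 0}, {"tx": 11, "ty": 0, "tz": 16, "roll": 0}, {"tx": 12, "ty": 0, "tz": 18, "roll": 0}, {"tx": 12.8, "ty": 0, "tz": 20, "roll": 0}, {"tx": 13.7, "ty": 0, "tz": 22.5, "roll": 0}, {"tx": 13.7, "ty": 0, "tz": 23, "roll": 0}]}}

```text
t: 38.58
eef_pos: [569.8, -16.2, 8.6]
tcp_rot: [-3.142, -0.0, 0.118]
ft_force: [3.1, 1.5, 3.9]
opening: 0.42
grip_force: 11.0
```

```bash
python3 fit.py 78 20 13
```

```text
th 80.7 xg 21.2 zg 14.2 yg 0.5 cost 93 E [512.1 -23.5   3.5] O [551.2 -18.9  10. ] tcp [569.7 -16.2   8.7] F [2.1 1.3 1.8] grip 10.7 t 38.63
```

Request:
{"api": "step_arm", "payload": {"grip": 39.985, "moves": [{"tx": 0, "ty": 0, "tz": 0.5, "roll": 0}, {"tx": 0, "ty": 0, "tz": 0.5, "roll": 0}, {"tx": 0, "ty": 0, "tz": 0.5, "roll": 0}]}}

```text
t: 38.88
eef_pos: [569.0, -16.2, 8.1]
tcp_rot: [-3.141, 0.001, 0.118]
ft_force: [0.1, 1.0, -1.1]
opening: 0.424
grip_force: 1.4
```

Request:
{"api": "step_arm", "payload": {"grip": 39.995, "moves": [{"tx": 0, "ty": 0, "tz": 0, "roll": 0}, {"tx": 0, "ty": 0, "tz": 0, "roll": 0}, {"tx": 0, "ty": 0, "tz": 0, "roll": 0}, {"tx": 0, "ty": 0, "tz": 0, "roll": 0}]}}

```text
t: 39.22
eef_pos: [569.3, -16.2, 8.3]
tcp_rot: [-3.141, 0.001, 0.118]
ft_force: [-1.5, 0.6, -0.2]
opening: 0.422
grip_force: 1.0
```

Request:
{"api": "step_arm", "payload": {"grip": 40.0, "moves": [{"tx": 0, "ty": 0, "tz": 0, "roll": 0}, {"tx": 0, "ty": 0, "tz": 0, "roll": 0}, {"tx": 0, "ty": 0, "tz": 0, "roll": 0}, {"tx": 0, "ty": 0, "tz": 0, "roll": 0}]}}

```text
t: 39.55
eef_pos: [569.5, -16.2, 8.4]
tcp_rot: [-3.141, 0.0, 0.118]
ft_force: [-1.0, 0.3, -0.6]
opening: 0.419
grip_force: 1.0
```

```bash
python3 fit.py 85 18 19
```

```text
th 92.1 xg 17.4 zg 25.5 yg 0.5 cost 651 E [511.7 -23.6   3.8] O [551.4 -18.9   2.3] tcp [569.5 -16.2   8.4] F [-1.6  1.8 -1.1] grip 1.0 t 39.6
```

Casting a has settled flat. I'll open, lift and check both from above.

Request:
{"api": "step_arm", "payload": {"grip": 60, "moves": [{"tx": 0, "ty": 0, "tz": 0, "roll": 0}, {"tx": 0, "ty": 0, "tz": 0, "roll": 0}, {"tx": 0, "ty": 0, "tz": 0, "roll": 0}, {"tx": 0, "ty": 0, "tz": 0, "roll": 0}, {"tx": 0, "ty": 0, "tz": -15, "roll": 0}, {"tx": 0, "ty": 0, "tz": -40, "roll": 0}, {"tx": 0, "ty": 0, "tz": -80, "roll": 0}, {"tx": 0, "ty": 0, "tz": -120, "roll": 0}, {"tx": 0, "ty": 0, "tz": -160, "roll": 0}, {"tx": 0, "ty": 0, "tz": -190, "roll": 0}, {"tx": 0, "ty": 0, "tz": -190, "roll": 0}, {"tx": 0, "ty": 0, "tz": -190, "roll": 0}]}}

```text
t: 40.6
eef_pos: [570.3, -16.4, 200.2]
tcp_rot: [3.14, -0.004, 0.118]
ft_force: [-0.0, 0.3, -0.4]
opening: 0.635
grip_force: 0.0
```

```bash
python3 fitf.py flat 551 -18.7 .118 6; python3 fitf.py flat 540 75.3 .118 6; python3 -c "
from h import *
d=shot('wrist'); hsv=cv2.cvtColor(d['pixels'],cv2.COLOR_BGR2HSV)
# level check: visible tray features vs pocket centre
import fitf
for o in ([551,-18.7],[540,75.3]):
    b=np.array([.993,.1177]); n=np.array([-.1177,.993])
    for z in(44,):
        q=w2px(d,[np.r_[np.array(o)+b*x+n*y,z] for x,y in((-39,13),(-39,-13),(39,13),(39,-13))]); print(np.round(q).tolist())
"
```

```text
flat O [ 5.51983e+02 -1.87320e+01  1.13000e-01] cost 241.2156862745098 area 4013.0 [261 143] [379 275]
flat O [5.3989e+02 7.5347e+01 1.0800e-01] cost 599.8392156862745 area 4224.0 [150 142] [278 275]
[[306.0, 287.0], [336.0, 287.0], [305.0, 198.0], [337.0, 198.0]]
[[198.0, 287.0], [227.0, 287.0], [190.0, 198.0], [222.0, 198.0]]
```

```bash
python3 -c "
from cell import env
print(env.job_done())"
```

```text
the job is handed in; nothing more can be done
None
```

I handed the job in at about 41 s: both castings lie in the tray, torso_b in the left pocket and torso_a in the right, chest up with the necks in the slots. The last camera fit put each within about 2 mm of my estimated pocket centre and 0.01 rad of the tray axis, but levelness was not measured separately, the other bench items were not re-checked, and no verdict came back.

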